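Clamp an effects pedal in the turnbuckle clamp

TASK

Set the orange effects pedal down flat on the bed of the turnbuckle clamp, between the two jaws, and let go of it. Then turn the turnbuckle by its spokes so that both jaws draw in together until they hold the pedal firmly from both sides: stop as soon as the turning gets clearly stiffer, do not crush the pedal. Leave the pedal clamped, take the hand away, and leave the other things on the bench alone.

Things in the scene. Friction and masses are not known exactly. Their poses are not given: they have to be found in the camera images.
- pedal: loose orange effects pedal, 55 (its x) x 90 (its y) x 38 mm, about 0.35 kg; two black knobs and a foot switch make it 49 mm high over all. Origin: centre of its underside, z up. It is clamped across its 90 mm length (either way round) and best picked up across its 55 mm width.
- clamp: fixed grey bed plate of the clamp, 12 mm thick, x = -120 to +100 mm and y = -100 to +100 mm about its origin, which lies on the bench under the plate. x points away from the robot (turned up to 0.3 rad), y along the turnbuckle, z up. The pedal goes on the plate at x = -85 mm; the turnbuckle lies across at x = +55 mm, 85 mm above the bench.
- bed (a point): the point on the top of the bed plate (z = 12 mm of the clamp) midway between the jaws, where the middle of the pedal's underside belongs within 20 mm along the clamp's x; axes like the clamp's
- jaw_right: blue jaw on the clamp's -y side, a plate 36 mm high along x, with a black rubber buffer (40 mm along x, 28 mm high) that gives 30 N per mm. Origin: 2 mm above the bed under the buffer's face; the face is the plane y = 0 of this frame, the jaw lies behind it to y = -22 mm. Axes like the clamp's.
- jaw_left: blue jaw on the clamp's +y side, mirror image of the other, with a steel foot (40 x 28 mm) on a set screw. Origin: 2 mm above the bed where the foot's face would be if screwed fully back; the jaw plate begins 12 mm behind. The foot stands out from there by 0 to 14 mm towards -y, different each time, not reported; it stays as set. Axes like the clamp's.
- turnbuckle (a joint): turn of the turnbuckle in rad about the clamp's y axis; at 0 and every quarter turn a spoke points straight up. Positive (top spoke moving away from the robot, +x of the clamp) tightens: each jaw moves in 2.5 mm per rad; at 0 the jaw origins are 116 mm apart. Starts at -0.5 to 0.3, stops at 7.3. Running free it takes about 0.32 N m (0.2 held still just after a push); it stays where it is left.
- turn_axis (a point): turnbuckle's middle on its axis: brass body 28 mm thick, 60 mm long along y, with four steel spokes crosswise, 10 mm thick, red tips 56 mm from the axis. Clamping adds 0.005 N m per newton of jaw force: right at 35 to 60 N (0.5 to 0.62 N m while turning, 0.42 held still, about 0.4 rad past contact on both sides); 85 N crushes. One jaw may touch first and slide the pedal: not clamped yet.
- interface: loose red audio interface, 110 x 150 x 44 mm, to be left alone; origin: centre of its underside
- flask: loose blue drinking flask, 66 mm across, 190 mm tall, to be left alone; origin: centre of its underside
- screwdriver: loose screwdriver with yellow handle, lying on the bench, to be left alone
Things that resemble listed ones, but are neither listed nor needed, are in the scene too. Of the things that look like the pedal, take the one that is nearest to the robot's base at the start.

How it is judged (in metres and radians):
On the way:
1. the pedal stands flat on the clamp's bed between the jaws, let go (x of pedal in the frame of bed between -0.02 and 0.02 m and y of pedal in the frame of bed between -0.02 and 0.02 m and z of pedal in the frame of bed below 0.003 m and angle between pedal's own z axis and vertical below 0.06 rad and contact force between the fingers and pedal below 0.1 N), for 0.2 s.
At the end, for the whole second after the job is handed in: The pedal stands flat on the bed (within 4 mm of height, 0.06 rad of tilt), square to the jaws within 0.1 rad, its middle within 20 mm of the bed point along the clamp's x and y, at rest, and each jaw presses on it with more than 25 N (x of pedal in the frame of bed between -0.02 and 0.02 m and y of pedal in the frame of bed between -0.02 and 0.02 m and z of pedal in the frame of bed below 0.004 m and angle between pedal's own z axis and vertical below 0.06 rad and angle between the y axis of pedal and the y axis of clamp, either way round below 0.1 rad and contact force between each of jaw_left, jaw_right and pedal above 25 N and linear speed of pedal below 0.01 m/s); the robot touches nothing.
It fails at once if a jaw presses on the pedal with more than 85 N (crushed) (contact force between any of jaw_left, jaw_right and pedal above 85 N).
It fails at once if another thing on the bench is moved by more than 30 mm (distance of any of interface, flask, screwdriver from where it was at the start of the episode above 0.03 m).
It also fails if it takes over 72 s, if anything falls off the work surface, if the arm or the gripper's body presses on something with over 40 N, if the wrist force passes 120 N, or if a joint passes its speed limit or range.

ROBOT

A 6-joint arm with a two-finger parallel gripper is mounted at the origin on the work surface. World frame = base frame: x ahead of the robot, y to its left, z up, the work surface at z = 0. Lengths are in mm, angles in rad, forces in N, time in s.
With the tool pointing down it reaches from about 275 to 750 mm from the base axis. Payload 10.2 kg.
Tool frame: the origin (TCP) lies midway between the tips of the shut fingers; the grasp point (between the pads) lies grip_depth behind it (grip_depth is the distance from the TCP to the grasp point, in mm); z points along the fingers, y is the line along which they close (so a half turn about z gives the same grasp; the last joint's range is limited). The gripper opens to 85 mm and grips with 20 to 120 N. Pads are 22 mm wide; open, the fingers measure 114 mm over their backs; the gripper's body (76 mm by 85 mm) begins 54 mm behind the grasp point. The pads swing forward as they close: fully open they stand 13 mm farther back than shut.
Start: joints at [0.884, 0.313, 1.498, -0, 1.331, -0.223], TCP at [234.872, 469.539, 231.294] pointing down, gripper open.
Joint ranges: [-2.94, 2.94], [-0.97, 2.17], [0.19, 2.56], [-1.23, 4.37], [0.02, 3.11], [-2.88, 2.88]. Speed limits (rad/s): [2.39, 2.39, 3.01, 3.14, 3.14, 3.14].

INTERFACE

Orientations are given as a unit quaternion [w, x, y, z].
In Python, from rig import * gives the robot as it stands.
- The arm moves only by the tool servo_tool, never from a script. Its argument "commands" is a list of rows, each a list of 3 entries, a list of its own where there are three numbers: the gripper command: -1 is fully open, 1 is shut, values between are in proportion, then the shift along the tool's x, y, z in m, then the turn, a rotation vector about the tool's x, y, z in units of 6 degrees (1.0 is 6 degrees). In form: [[grip, [dx, dy, dz], [ax, ay, az]], ...]. A call has 1 to 10 rows; each row shifts and turns the commanded pose from where the row before left it, along the tool's axes as they then stand; what a row does not reach is not made up. A row lasts 1/12 s, in which the tool goes at most 41.7 mm and 7.16 degrees, less where a joint would pass 70% of its speed; a pose out of reach is approached as far as the arm can. A call is refused whole if a number of a shift passes 0.0417 or a number of a turn 1, either way. A call with a gripper value outside its range is refused whole. The fingers move at their own pace and stop on an object; "squeeze" is the grip in N (left out, the last holds). Time passes only in rows, so rows that do not move let the fingers close. It gives the time, the measured TCP pose, the force, the opening and the grip force at its end, in the units of the state.
- sense(): the state, without advancing time (a new reading comes with each control period).
- capture(name): name is "scene" or "top" or "wrist"; returns a dict with "pixels" (420x560x3 uint8, red, green, blue), "z_map" (420x560 float32, mm along the optical axis (not along the pixel's ray), 0 where there is no reading), "fx", "fy", "cx", "cy" (pixels), "rvec" (rotation vector, rad) and "tvec" (3), from world to camera coordinates, as OpenCV has them; the wrist camera has in their place "T_tool_cam" (4x4, takes a point from camera to tool coordinates, whose origin is the TCP and whose axes are the flange's). Camera axes: x right, y down, z forward; pixel columns grow to the right and rows downward; lengths in mm; the calibration is good to about 2 mm. The wrist camera is an equidistant fisheye: a pixel r from the principal point sees the ray r / f radians off the axis. A picture is of the moment at which its call begins: read the wrist's pose just before it.
- finish_job(): hands the job in; it is judged then, once.
The state is a dict: "time_s": time; "joints": joint angles; "dq": joint speeds; "tau": joint torques, N m; "eef_pos": TCP position; "ee_rot": TCP orientation; "force": force on the tool from outside, world axes, zero at the start; "wrist_torque": the same for the moment, N m; "grip_width": opening from 0.0 (shut) to 1.0 (fully open); "grip_force": force on a finger pad.
Only numpy, scipy, OpenCV 4.12 (cv2) and the standard library are available. Lean on these libraries where they do the work, as an engineer would, in place of code of your own. Each camera call takes 0.05 s, during which the arm holds its last target. There are 200 camera calls.

## Working session

There is one attempt and no reset: what is moved stays moved. The work goes in short steps, Python scripts to look and compute and a tool call to move; the robot and the scene stay as the last step left them, time stands still between calls to the robot, and variables do not carry over. Pictures are saved under pics/ and viewed, at most 10 in all, crops included, and the job is handed in when it is done.

Besides the shell and the picture viewer there is one more tool, called after "Request:" as a command line: name --argument value ..., lists and objects as JSON in quotes. servo_tool: Moves the arm, as the interface text tells. Its arguments: {"type":"object","properties":{"commands":{"type":"array"},"squeeze":{"type":"number"}},"required":["commands"]}

```bash
ls; mkdir -p pics; python3 - <<'E'
from rig import *
import cv2,numpy as np,pickle
s=sense();print(s)
for n in("scene","top"):
    c=capture(n);pickle.dump(c,open(f"{n}.pkl","wb"));print(n,c["fx"],c["fy"],c["cx"],c["cy"],c["rvec"],c["tvec"])
    cv2.imwrite(f"pics/{n}0.png",c["pixels"][:,:,::-1])
E
```

```text
pics
{'time_s': 0.0, 'joints': array([ 8.83605603e-01,  3.13471381e-01,  1.49844285e+00,  1.23681140e-05,
        1.33102294e+00, -2.23402700e-01]), 'dq': array([ 0.00020648, -0.00091061,  0.00073829,  0.00135912,  0.00014179,
        0.00010167]), 'tau': array([ 1.60817071e-04, -4.12271583e+01, -2.59741008e+01, -2.17589582e-04,
        4.08734384e-03, -2.65827322e-05]), 'eef_pos': array([234.69094133, 469.32768973, 230.72197521]), 'ee_rot': array([-3.01006122e-04,  2.29822631e-01,  9.73232298e-01, -6.01135614e-04]), 'force': array([ 0.35558063,  0.54931483, -0.86391524]), 'wrist_torque': array([-0.01944438, -0.02176437,  0.03105516]), 'grip_force': 0.0, 'grip_width': 0.9989293733486928}
scene 435.2270942164309 435.2270942164309 277.0460288431945 214.64004912577713 [ 2.00568173  1.79351407 -0.48778969] [   5.40152052 -490.64162455 1734.75870048]
top 452.79423715244377 452.79423715244377 282.4627846333009 211.7307494307262 [ 2.17467459 -2.15003711  0.09671142] [ -69.53720018  593.32545649 1299.0004056 ]
```

View pics/top0.png

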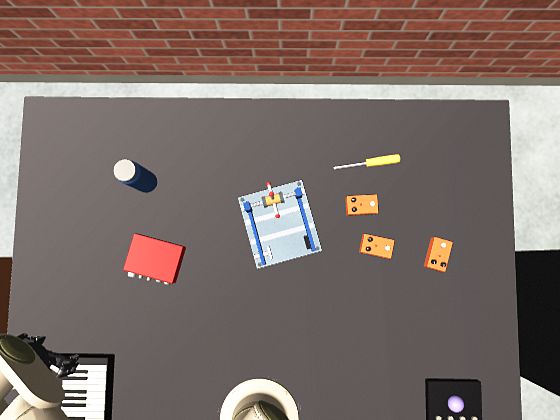

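View pics/scene0.png

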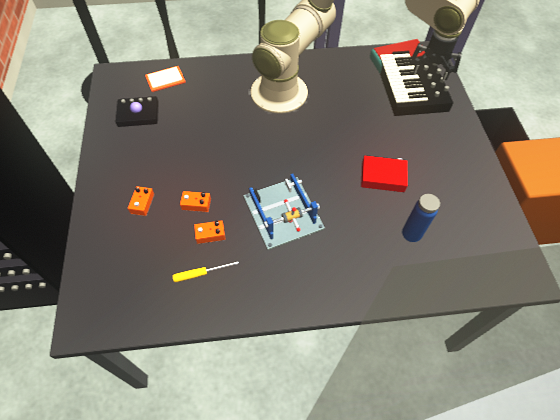

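Top view: three orange pedals at (362,204), (377,246) and (438,254), with the robot base at about (258,400). The clamp is at (280,222), with its turnbuckle at (272,200). I expect the one at (377,246) to be nearest the base, and I'll confirm it with numbers and a crop.

```bash
cat >h.py <<'E'
import numpy as np,cv2,pickle
def cloud(c):
    R=cv2.Rodrigues(np.array(c["rvec"],float))[0];t=np.array(c["tvec"],float).ravel()
    v,u=np.mgrid[:420,:560];z=c["z_map"].astype(float)
    P=np.stack([(u-c["cx"])/c["fx"]*z,(v-c["cy"])/c["fy"]*z,z],-1)
    return (P-t)@R
def rect(Q):
    (x,y),(w,h),a=cv2.minAreaRect(Q.astype(np.float32))
    return np.round([x,y,w,h,a],1)
E
python3 - <<'E'
from h import *
for n in("top","scene"):
    c=pickle.load(open(n+".pkl","rb"));W=cloud(c);hsv=cv2.cvtColor(c["pixels"],cv2.COLOR_RGB2HSV)
    H,S,V=[hsv[...,i].astype(int) for i in range(3)]
    reg=(W[...,0]>200)&(W[...,0]<1000)&(abs(W[...,1])<600)
    m=(H>3)&(H<18)&(S>150)&reg&(W[...,2]>30)&(W[...,2]<46)&(c["z_map"]>0)
    k,l,st,ce=cv2.connectedComponentsWithStats(m.astype(np.uint8))
    for i in range(1,k):
        if st[i,4]>60:
            q=W[l==i];r=rect(q[:,:2]);print(n,"ped",ce[i].round(),st[i,4],r,"z",np.median(q[:,2]).round(1),"d",np.hypot(*r[:2]).round())
            kn=(V<70)
    near=(W[...,0]>300)&(W[...,0]<800)&(abs(W[...,1])<220)
    m=(S<110)&near&(W[...,2]>7)&(W[...,2]<17)
    k,l,st,ce=cv2.connectedComponentsWithStats(m.astype(np.uint8));
    big=np.argsort(-st[1:,4])[:4]+1
    q=W[np.isin(l,big)];print(n,"plate",rect(q[:,:2]),np.median(q[:,2]))
    m=(H>100)&(H<125)&(S>150)&near&(W[...,2]>15)
    k,l,st,ce=cv2.connectedComponentsWithStats(m.astype(np.uint8))
    for i in range(1,k):
        if st[i,4]>60:
            q=W[l==i];print(n,"blue",ce[i].round(),st[i,4],rect(q[:,:2]),np.percentile(q[:,2],[5,50,95]).round())
    m=(H<4)&(S>170)&near&(W[...,2]>20)
    k,l,st,ce=cv2.connectedComponentsWithStats(m.astype(np.uint8))
    for i in range(1,k):
        if st[i,4]>2: print(n,"red",ce[i].round(),st[i,4],W[l==i].mean(0).round(1))
c=pickle.load(open("top.pkl","rb"));a=c["pixels"][160:280,225:465,::-1]
b=pickle.load(open("scene.pkl","rb"))["pixels"][165:265,120:340,::-1]
a=cv2.resize(a,(640,320),interpolation=2);b=cv2.resize(b,(640,280),interpolation=2)
cv2.imwrite("pics/crop1.png",np.vstack([a,b]))
E
```

```text
top ped [367. 202.] 217 [ 623.4 -306.6   47.4   60.8    3.6] z 37.5 d 695.0
top ped [383. 244.] 156 [ 499.2 -351.2   51.7   47.9   76.7] z 37.4 d 610.0
top ped [440. 250.] 345 [ 476.9 -516.3   56.3   89.3   73.3] z 37.4 d 703.0
top plate [ 528.5 -119.5  333.1  310.    17.4] 11.638874799160615
top blue [304. 217.] 241 [ 567.7 -126.5  178.5   15.7   14.7] [ 42.  50. 103.]
top blue [254. 230.] 226 [517.    4.8 197.   68.7  36.3] [ 46.  51. 104.]
top red [268. 183.] 7 [672.  -21.2  77.1]
top red [271. 194.] 12 [632.  -33.1 138.1]
top red [277. 216.] 10 [575.6 -48.9  97.7]
scene ped [140. 199.] 358 [ 477.7 -512.8   58.6   92.8   74.4] z 36.8 d 701.0
scene ped [195. 199.] 358 [ 499.3 -334.    93.5   57.8   76.9] z 36.9 d 601.0
scene ped [209. 230.] 403 [ 619.9 -291.3   57.3   89.6    4.3] z 36.8 d 685.0
scene plate [562.2 -49.  223.1 200.5  16.2] 11.311615138496713
scene blue [299. 190.] 88 [511.6  10.7 141.1   8.5  14.5] [42. 48. 54.]
scene blue [260. 207.] 133 [ 569.8 -124.4  179.7   13.9   14.9] [ 43.  49. 104.]
scene red [285. 200.] 3 [578.  -46.6  98.5]
scene red [293. 209.] 9 [635.1 -30.7 135.7]
scene red [298. 229.] 8 [672.8 -19.5  78.8]
```

View pics/crop1.png

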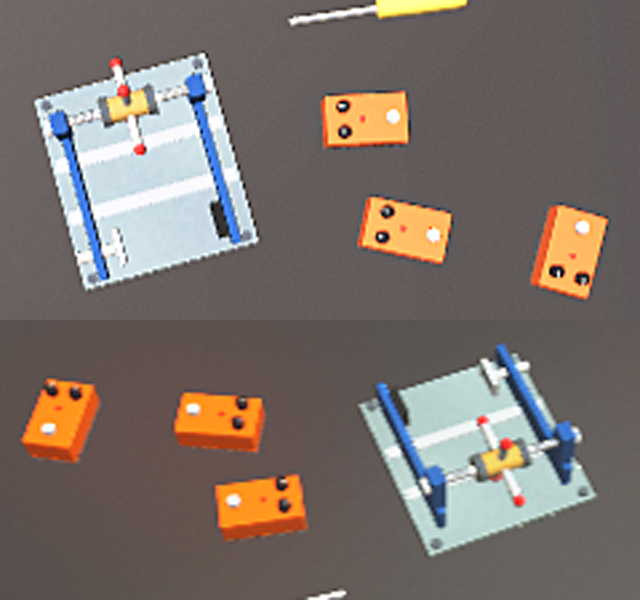

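Nearest is the pedal at top (377,246) / scene (195,199), 601 mm from the base; the others are at about 685 and 701 mm. The crop shows it is orange, with two black knobs and a white switch, so it matches. I'll turn the tool parallel to the pedal and fly towards it, with a wrist look on the way.

Request:
servo_tool --commands '[[-1,[0,0,0],[0,0,0.98]],[-1,[0,0,0],[0,0,0.98]],[-1,[0,0,0],[0,0,0.98]],[-1,[0,0,0],[0,0,0.98]],[-1,[0,0,0],[0,0,0.98]],[-1,[0,0,0],[0,0,0.98]],[-1,[0,0,0],[0,0,0.98]],[-1,[0,0,0],[0,0,0.98]],[-1,[0,0,0],[0,0,0.98]],[-1,[0,0,0],[0,0,0.98]]]'

```text
time_s: 0.93
eef_pos: [234.8, 469.4, 231.0]
ee_rot: [0.0, 0.68, 0.733, -0.0]
force: [0.7, -0.2, -0.3]
grip_width: 0.999
grip_force: 0.0
```

Request:
servo_tool --commands '[[-1,[0,0,0],[0,0,0.98]],[-1,[0,0,0],[0,0,0.98]],[-1,[0,0,0],[0,0,0.98]],[-1,[-0.015,0.008,0],[0,0,0]],[-1,[-0.031,0.018,0],[0,0,0]],[-1,[-0.031,0.018,0],[0,0,0]],[-1,[-0.031,0.018,0],[0,0,0]],[-1,[-0.031,0.018,0],[0,0,0]],[-1,[-0.031,0.018,0],[0,0,0]],[-1,[-0.031,0.018,0],[0,0,0]]]'

```text
time_s: 1.77
eef_pos: [302.5, 246.0, 231.1]
ee_rot: [-0.0, 0.783, 0.623, -0.0]
force: [1.6, 0.6, 0.2]
grip_width: 1.0
grip_force: 0.0
```

Request:
servo_tool --commands '[[-1,[-0.031,0.018,0],[0,0,0]],[-1,[-0.031,0.018,0],[0,0,0]],[-1,[-0.031,0.018,0],[0,0,0]],[-1,[-0.031,0.018,0],[0,0,0]],[-1,[-0.031,0.018,0],[0,0,0]],[-1,[-0.031,0.018,0],[0,0,0]],[-1,[-0.031,0.018,0],[0,0,0]],[-1,[-0.031,0.018,0],[0,0,0]],[-1,[-0.02,0.01,0],[0,0,0]],[-1,[0,0,0],[0,0,0]]]'

```text
time_s: 2.6
eef_pos: [392.9, -51.5, 230.9]
ee_rot: [0.0, 0.784, 0.621, -0.0]
force: [-0.0, 0.9, -0.6]
grip_width: 0.999
grip_force: 0.0
```

```bash
cat >>h.py <<'E'
from scipy.spatial.transform import Rotation as Ro
def toolT(s):
    w,x,y,z=s["ee_rot"];T=np.eye(4);T[:3,:3]=Ro.from_quat([x,y,z,w]).as_matrix();T[:3,3]=s["eef_pos"];return T
def wcloud(c):
    v,u=np.mgrid[:420,:560];dx=u-c["cx"];dy=v-c["cy"];f=c["fx"];r=np.hypot(dx,dy)+1e-9;th=r/f
    z=c["z_map"].astype(float);k=np.tan(th)*z/r
    P=np.stack([dx*k,dy*k,z,np.ones_like(z)],-1)
    return (P@(c["T"]@np.array(c["T_tool_cam"])).T)[...,:3]
def look(n):
    from rig import sense,capture
    s=sense();c=capture("wrist");c["T"]=toolT(s);c["s"]=s;pickle.dump(c,open(n+".pkl","wb"))
    cv2.imwrite(f"pics/{n}.png",c["pixels"][:,:,::-1]);return c
E
python3 - <<'E'
from h import *
import rig
c=look("w1");print(c["s"],c["T_tool_cam"],c["fx"]);print([k for k in dir(rig) if k[0]!='_'])
print(getattr(rig,'grip_depth',None))
E
```

```text
{'time_s': 2.6, 'joints': array([-4.27716578e-01,  2.36480058e-02,  1.84475701e+00, -6.65460999e-04,
        1.27348839e+00, -1.96296725e-01]), 'dq': array([ 0.07828567, -0.03211458,  0.03873082,  0.01850755,  0.01481977,
        0.07730929]), 'tau': array([ -1.97696485, -25.83543599, -26.13387287,  -0.10031861,
        -0.07367548,  -0.63941455]), 'eef_pos': array([392.9321551 , -51.48655662, 230.93091428]), 'ee_rot': array([ 1.11947736e-05,  7.83954641e-01,  6.20818006e-01, -3.51691158e-04]), 'force': array([-0.04736404,  0.9084399 , -0.55154546]), 'wrist_torque': array([ 0.02617685, -0.00240243,  0.0246668 ]), 'grip_force': 0.0, 'grip_width': 0.9989462621620616} [[ 6.56983106e-04 -9.53720708e-01 -3.00693166e-01  7.68445242e+01]
 [ 9.99999782e-01  6.06574076e-04  2.60999299e-04 -9.09851084e-01]
 [-6.65277575e-05 -3.00693272e-01  9.53720898e-01 -1.42496179e+02]
 [ 0.00000000e+00  0.00000000e+00  0.00000000e+00  1.00000000e+00]] 325.19226210127806
['PlanningError', 'capture', 'finish_job', 'grip_depth', 'sense']
18.700000000000003
```

View pics/w1.png

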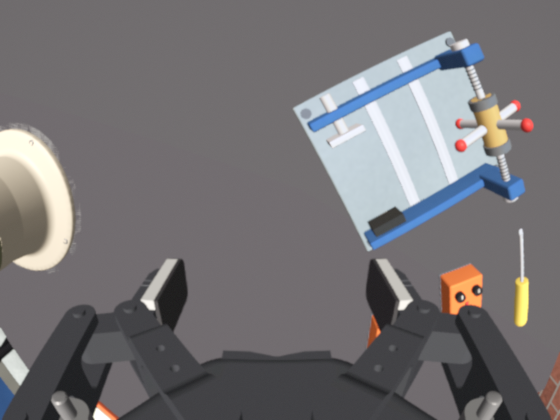

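The wrist view shows the clamp clearly: steel foot face at (346,137), black buffer at (386,220), turnbuckle at (490,125) with red tips at (461,146), (516,105), (527,125) and (460,124). I'll measure from the depth.

```bash
python3 - <<'E'
from h import *
c=pickle.load(open("w1.pkl","rb"));W=wcloud(c);hsv=cv2.cvtColor(c["pixels"],cv2.COLOR_RGB2HSV)
H,S,V=[hsv[...,i].astype(int) for i in range(3)]
near=(W[...,0]>380)&(W[...,0]<760)&(abs(W[...,1]+50)<180)&(c["z_map"]>0)
print("bench z",np.median(W[200:240,200:250,2]))
m=near&(W[...,2]>8)&(W[...,2]<16)&(S<110)
q=W[m];r=rect(q[:,:2]);print("plate",r,np.median(q[:,2]))
a=np.deg2rad(r[4] if r[4]<45 else r[4]-90)
blue=(H>100)&(H<125)&(S>150)&near&(W[...,2]>35)&(W[...,2]<60)
k,l,st,ce=cv2.connectedComponentsWithStats(blue.astype(np.uint8))
for i in range(1,k):
    if st[i,4]>80:
        q=W[l==i];d=np.linalg.svd(q[:,:2]-q[:,:2].mean(0),full_matrices=False)[2][0];print("jaw",ce[i].round(),st[i,4],rect(q[:,:2]),"ang",np.rad2deg(np.arctan2(d[1],d[0])))
red=((H<5)|(H>175))&(S>170)&near&(W[...,2]>40)
k,l,st,ce=cv2.connectedComponentsWithStats(red.astype(np.uint8))
for i in range(1,k):
    if st[i,4]>5: print("red",ce[i].round(),st[i,4],W[l==i].mean(0).round(1))
a=np.deg2rad(15);C=np.array([r[0],r[1]])
ex=np.array([np.cos(a),np.sin(a)]);ey=np.array([-ex[1],ex[0]]);O=C+10*ex;print("origin",O)
def loc(p): d=p[...,:2]-O;return np.stack([d@ex,d@ey,p[...,2]],-1)
L=loc(W)
f=(L[...,0]>-112)&(L[...,0]<-55)&(abs(L[...,1])<85)&(L[...,2]>18)&near
for nm,g in(("left",f&(L[...,1]>0)),("right",f&(L[...,1]<0))):
    for lo in range(-112,-55,8):
        s=g&(L[...,0]>=lo)&(L[...,0]<lo+8)&(L[...,2]>22)
        if s.any():
            y=L[s];print(nm,lo,"inner y",np.sort(abs(y[:,1]))[:6].round(1),"blue inner",np.sort(abs(L[s&(H>100)&(S>150)][:,1]))[:3].round(1))
E
```

```text
bench z -0.013006923954321792
plate [ 580.1 -106.4  230.3  320.3   16.6] 12.086796766254224
red [525. 126.] 63 [626.5 -30.  136.8]
red [459. 147.] 37 [570.9 -46.2  98.3]
origin [ 589.75925826 -103.81180955]
left -112 inner y [0.1 0.1 0.2 0.2 0.3 0.6] blue inner []
left -104 inner y [0.1 0.1 0.1 0.2 0.3 0.7] blue inner []
left -96 inner y [0.  0.  0.  0.  0.1 0.1] blue inner []
left -88 inner y [0.  0.  0.  0.1 0.1 0.1] blue inner []
left -80 inner y [0.  0.  0.1 0.1 0.1 0.1] blue inner []
left -72 inner y [0.  0.1 0.2 0.3 0.3 0.4] blue inner []
right -112 inner y [0.  0.  0.1 0.1 0.1 0.2] blue inner [12.1 12.5 12.7]
right -104 inner y [0.1 0.1 0.1 0.1 0.1 0.1] blue inner [12.  13.1 13.1]
right -96 inner y [0.  0.1 0.1 0.1 0.1 0.2] blue inner [12.1 12.2 12.3]
right -88 inner y [0.  0.  0.1 0.1 0.1 0.1] blue inner [11.6 12.8 13.1]
right -80 inner y [0.  0.  0.1 0.1 0.1 0.1] blue inner [12.4 12.5 12.9]
right -72 inner y [0.  0.  0.1 0.1 0.5 1.3] blue inner [11.2]
right -64 inner y [10.1 10.3 10.4 10.5 10.6 10.7] blue inner [11.2 11.3]
right -56 inner y [10.9 11.  11.1 11.3 11.4 11.5] blue inner []
```

```bash
python3 - <<'E'
from h import *
c=pickle.load(open("w1.pkl","rb"));W=wcloud(c);hsv=cv2.cvtColor(c["pixels"],cv2.COLOR_RGB2HSV)
H,S,V=[hsv[...,i].astype(int) for i in range(3)];valid=c["z_map"]>0
reg=np.zeros_like(valid);reg[25:255,285:535]=1
print("jaw px hsv",hsv[108,350],hsv[205,440],hsv[100,380], "foot",hsv[137,346],W[137,346],"buf",W[220,386],hsv[220,386])
blue=reg&valid&(H>95)&(H<130)&(S>140)&(V>60)
top=blue&(W[...,2]>44)&(W[...,2]<56)
print("blue z hist",np.histogram(W[blue][:,2],bins=range(0,120,10)))
k,l,st,ce=cv2.connectedComponentsWithStats(top.astype(np.uint8));A=[]
for i in range(1,k):
    if st[i,4]>150:
        q=W[l==i];d=np.linalg.svd(q[:,:2]-q[:,:2].mean(0),full_matrices=False)[2][0];A.append(np.arctan(d[1]/d[0]));print("jaw",ce[i].round(),st[i,4],rect(q[:,:2]),q[:,:2].mean(0),"z",np.median(q[:,2]),"ang",A[-1])
m=reg&valid&(S<110)&(W[...,2]>8)&(W[...,2]<16)&(V>90)
pts=W[m][:,:2];a=np.mean(A) if A else .26
print("plate minrect",rect(pts))
ex=np.array([np.cos(a),np.sin(a)]);ey=np.array([-ex[1],ex[0]])
px,py=pts@ex,pts@ey
print("ext x",np.percentile(px,[0,.2,99.8,100]),"y",np.percentile(py,[0,.2,99.8,100]))
O=(px.min()+px.max())/2*ex+(py.min()+py.max())/2*ey+10*ex
print("a",a,"O",O)
L=np.stack([(W[...,:2]-O)@ex,(W[...,:2]-O)@ey,W[...,2]],-1)
for p in((137,346),(140,340),(132,355),(105,331),(220,386),(212,400),(228,372)):print(p,L[p].round(1))
hi=reg&valid&(L[...,2]>20)&(L[...,0]>-112)&(L[...,0]<-60)
for x in range(-108,-60,6):
    b=hi&(abs(L[...,0]-x)<3)
    for sg in(1,-1):
        s=b&(L[...,1]*sg>0);y=np.sort(abs(L[s][:,1]));bl=np.sort(abs(L[s&blue][:,1]));print(x,sg,y[:4].round(1),"blue",bl[:3].round(1),bl[-2:].round(1))
red=reg&valid&((H<6)|(H>174))&(S>150)&(V>80)
k,l,st,ce=cv2.connectedComponentsWithStats(red.astype(np.uint8))
for i in range(1,k):
    if st[i,4]>5: print("red",ce[i].round(),st[i,4],np.median(L[l==i],0).round(1))
np.save("clamp.npy",np.r_[O,a])
E
```

```text
jaw px hsv [107 149 216] [107 151 213] [102  26 217] foot [113  12 253] [471.2520051  -24.85521111  46.38187718] buf [ 502.38032643 -127.41560278   40.4171772 ] [24 21 61]
blue z hist (array([   0,    2,  331,  428, 1698,  923,  132,   92,   96,  139,  518]), array([  0,  10,  20,  30,  40,  50,  60,  70,  80,  90, 100, 110]))
jaw [376.  94.] 1230 [513.5  15.5 158.9  12.2  15.4] [511.72937573  14.16814347] z 49.68241716497394 ang 0.28318652071171585
jaw [433. 210.] 1127 [ 568.4 -124.7  184.2   13.9   17.7] [ 560.40725981 -125.25813501] z 49.54946713919861 ang 0.2991449332106447
plate minrect [ 584.2 -120.   230.3  348.6   16.6]
ext x [409.97200257 410.75015654 633.24738742 640.03530505] y [-457.11640965 -428.60941071 -109.08974776 -108.24837285]
a 0.29116572696118026 O [ 593.63466139 -117.20124875]
(137, 346) [-90.7 123.6  46.4]
(140, 340) [-97.7 123.9  46.7]
(132, 355) [-79.7 123.4  45. ]
(105, 331) [-87.5 158.9  37.1]
(220, 386) [-90.3  16.4  40.4]
(212, 400) [-71.3  16.   39.4]
(228, 372) [-109.    16.8   41.8]
-108 1 [0.4 0.5 0.7 0.9] blue [0.4 0.5 0.7] [153.7 153.8]
-108 -1 [0. 
[... 272 characters left out ...]
 [0.1 0.3 0.4 0.6] blue [0.1 0.3 0.4] [152.5 152.9]
-90 -1 [0.4 0.7 0.7 0.7] blue [0.4 0.7 0.7] [2.8 2.9]
-84 1 [0.  0.4 1.2 1.3] blue [0.  0.4 1.2] [153.5 153.6]
-84 -1 [0.2 0.4 0.8 1.1] blue [0.2 0.4 0.8] [2.4 2.6]
-78 1 [0.2 0.3 0.6 0.7] blue [0.2 0.3 0.6] [153.6 153.7]
-78 -1 [0.6 0.8 1.  1.3] blue [0.6 0.8 1. ] [3.  3.3]
-72 1 [0.2 0.6 0.8 1.2] blue [0.2 0.6 0.8] [153.5 153.6]
-72 -1 [0.1 0.1 1.1 1.2] blue [0.1 0.1 1.1] [3.  4.2]
-66 1 [0.2 0.5 0.7 1.3] blue [0.2 0.5 0.7] [153.7 153.8]
-66 -1 [0.  0.1 0.2 0.6] blue [0.  0.1 0.2] [2.6 3.7]
red [517. 104.] 25 [100.1  75.8  80.3]
red [527. 125.] 110 [ 57.4  74.6 137.6]
red [458. 124.] 20 [36.1 75.6 38.9]
red [460. 146.] 73 [-0.2 74.6 99.2]
```

```bash
python3 - <<'E'
from h import *
c=pickle.load(open("w1.pkl","rb"));W=wcloud(c);hsv=cv2.cvtColor(c["pixels"],cv2.COLOR_RGB2HSV)
H,S,V=[hsv[...,i].astype(int) for i in range(3)];valid=c["z_map"]>0
poly=np.zeros(valid.shape,np.uint8);cv2.fillPoly(poly,[np.array([[285,100],[460,22],[535,60],[530,215],[365,262]])],1)
reg=poly>0
m=reg&valid&(W[...,2]>7)&(W[...,2]<16)
k,l,st,ce=cv2.connectedComponentsWithStats(m.astype(np.uint8));big=[i for i in range(1,k) if st[i,4]>150]
pts=W[np.isin(l,big)][:,:2];r=rect(pts);print("plate minrect",r,cv2.boxPoints(cv2.minAreaRect(pts.astype(np.float32))).round(1).tolist())
blue=reg&valid&(H>95)&(H<130)&(S>120)&(V>60)
t=blue&(W[...,2]>46)&(W[...,2]<54)
for nm,box in(("left",np.s_[60:130,300:450]),("right",np.s_[160:250,360:500])):
    mm=np.zeros_like(t);mm[box]=t[box];q=W[mm][:,:2]
    d=np.linalg.svd(q-q.mean(0),full_matrices=False)[2][0];print(nm,len(q),np.arctan(d[1]/d[0]))
a=0.268
for a in(0.26,.268,.276):
    ex=np.array([np.cos(a),np.sin(a)]);ey=np.array([-ex[1],ex[0]]);px,py=pts@ex,pts@ey
    X=np.percentile(px,[.3,99.7]);Y=np.percentile(py,[.3,99.7]);print(a,"sizes",np.ptp(X),np.ptp(Y))
    O=X.mean()*ex+Y.mean()*ey+10*ex
    L=np.stack([(W[...,:2]-O)@ex,(W[...,:2]-O)@ey,W[...,2]],-1)
    print("O",O,[(p,L[p].round(1).tolist()) for p in((137,346),(140,340),(132,355),(220,386),(212,400),(228,372),(145,461),(125,527))])
E
```

```text
plate minrect [558.2 -51.  220.1 200.6  16.2] [[424.5, 14.600000381469727], [480.6000061035156, -178.0], [691.9000244140625, -116.5999984741211], [635.7999877929688, 76.0999984741211]]
left 1264 0.2808818448331742
right 1120 0.29425424843585424
0.26 sizes 213.98937862304217 183.76075520501
O [562.5278863 -41.0288044] [((137, 346), [-84.1, 39.1, 46.4]), ((140, 340), [-91.1, 39.2, 46.7]), ((132, 355), [-73.0, 39.3, 45.0]), ((220, 386), [-80.3, -68.0, 40.4]), ((212, 400), [-61.3, -67.8, 39.4]), ((228, 372), [-99.0, -68.2, 41.8]), ((145, 461), [7.9, -5.5, 101.5]), ((125, 527), [66.1, -5.2, 137.9])]
0.268 sizes 213.63216003581482 182.49833477106998
O [562.67447469 -40.71889735] [((137, 346), [-84.0, 39.5, 46.4]), ((140, 340), [-91.0, 39.6, 46.7]), ((132, 355), [-72.9, 39.6, 45.0]), ((220, 386), [-81.1, -67.6, 40.4]), ((212, 400), [-62.1, -67.6, 39.4]), ((228, 372), [-99.8, -67.6, 41.8]), ((145, 461), [7.6, -5.9, 101.5]), ((125, 527), [65.9, -6.0, 137.9])]
0.276 sizes 213.54666645366729 181.83010870052448
O [562.93137649 -40.55586058] [((137, 346), [-83.9, 40.1, 46.4]), ((140, 340), [-90.9, 40.3, 46.7]), ((132, 355), [-72.9, 40.1, 45.0]), ((220, 386), [-81.9, -67.1, 40.4]), ((212, 400), [-62.9, -67.2, 39.4]), ((228, 372), [-100.6, -66.9, 41.8]), ((145, 461), [7.3, -6.0, 101.5]), ((125, 527), [65.5, -6.6, 137.9])]
```

```bash
python3 - <<'E'
from h import *
c=look("w2");print(c["s"]["eef_pos"],abs(c["s"]["dq"]).max())
W=wcloud(c);valid=c["z_map"]>0
poly=np.zeros(valid.shape,np.uint8);cv2.fillPoly(poly,[np.array([[285,100],[460,22],[535,60],[530,215],[365,262]])],1)
m=(poly>0)&valid&(W[...,2]>7)&(W[...,2]<16)
k,l,st,ce=cv2.connectedComponentsWithStats(m.astype(np.uint8));big=[i for i in range(1,k) if st[i,4]>150]
pts=W[np.isin(l,big)][:,:2];r=rect(pts);print("plate",r)
a=np.deg2rad(r[4]);ex=np.array([np.cos(a),np.sin(a)]);ey=np.array([-ex[1],ex[0]]);O=r[:2]+10*ex;print(O,a)
L=np.stack([(W[...,:2]-O)@ex,(W[...,:2]-O)@ey,W[...,2]],-1)
# profile across y at x=-85+-10
for nm,x0,x1 in(("mid",-100,-88),("mid2",-82,-72)):
    s=(poly>0)&valid&(L[...,0]>x0)&(L[...,0]<x1)
    for lo in range(-76,76,2):
        b=s&(L[...,1]>=lo)&(L[...,1]<lo+2)
        if b.any() and (lo<-46 or lo>34): print(nm,lo,"z",L[b][:,2].round().min(),L[b][:,2].max().round(),end=" | ")
    print()
# pedals in the view
hsv=cv2.cvtColor(c["pixels"],cv2.COLOR_RGB2HSV);H,S=hsv[...,0],hsv[...,1]
m=(H>3)&(H<18)&(S>150)&valid&(W[...,2]>34)&(W[...,2]<42)&(W[...,0]<800)
k,l,st,ce=cv2.connectedComponentsWithStats(m.astype(np.uint8))
for i in range(1,k):
    if st[i,4]>60:print("ped",ce[i].round(),rect(W[l==i][:,:2]))
cv2.imwrite("pics/crop2.png",cv2.resize(c["pixels"][85:255,290:540,::-1],(750,510),interpolation=2))
E
```

```text
[392.38860167 -49.6694329  230.89144374] 0.05593010332979764
plate [558.  -50.4 219.9 199.5  16.3]
[567.59805292 -47.59333291] 0.2844886680750757
mid -76 z 50.0 51.0 | mid -74 z 48.0 52.0 | mid -72 z 44.0 51.0 | mid -70 z 45.0 48.0 | mid -68 z 45.0 47.0 | mid -66 z 44.0 47.0 | mid -64 z 44.0 47.0 | mid -62 z 11.0 48.0 | mid -60 z 10.0 46.0 | mid -58 z 11.0 46.0 | mid -56 z 11.0 14.0 | mid -54 z 11.0 13.0 | mid -52 z 11.0 14.0 | mid -50 z 11.0 14.0 | mid -48 z 11.0 13.0 | mid 36 z 11.0 13.0 | mid 38 z 12.0 12.0 | mid 44 z 44.0 45.0 | mid 46 z 45.0 47.0 | mid 48 z 45.0 47.0 | mid 50 z 10.0 47.0 | mid 52 z 10.0 47.0 | mid 54 z 11.0 38.0 | mid 56 z 11.0 36.0 | mid 58 z 11.0 37.0 | mid 60 z 11.0 36.0 | mid 62 z 11.0 36.0 | mid 64 z 32.0 37.0 | mid 66 z 35.0 36.0 | mid 68 z 47.0 50.0 | mid 70 z 48.0 51.0 | mid 72 z 48.0 52.0 | mid 74 z 49.0 51.0 | 
mid2 -76 z 49.0 51.0 | mid2 -74 z 48.0 51.0 | mid2 -72 z 42.0 52.0 | mid2 -70 z 45.0 50.0 | mid2 -68 z 45.0 47.0 | mid2 -66 z 44.0 47.0 | mid2 -64 z 45.0 47.0 | mid2 -62 z 11.0 48.0 | mid2 -60 z 11.0 47.0 | mid2 -58 z 10.0 47.0 | mid2 -56 z 11.0 14.0 | mid2 -54 z 11.0 13.0 | mid2 -52 z 12.0 13.0 | mid2 -50 z 11.0 14.0 | mid2 -48 z 11.0 14.0 | mid2 36 z 11.0 14.0 | mid2 38 z 13.0 13.0 | mid2 44 z 44.0 45.0 | mid2 46 z 45.0 47.0 | mid2 48 z 45.0 47.0 | mid2 50 z 13.0 48.0 | mid2 52 z 10.0 47.0 | mid2 54 z 13.0 39.0 | mid2 56 z 11.0 37.0 | mid2 58 z 12.0 37.0 | mid2 60 z 12.0 38.0 | mid2 62 z 10.0 38.0 | mid2 64 z 35.0 37.0 | mid2 66 z 35.0 38.0 | mid2 68 z 47.0 50.0 | mid2 70 z 48.0 50.0 | mid2 72 z 49.0 51.0 | mid2 74 z 48.0 52.0 | 
ped [465. 293.] [ 614.3 -275.1   53.7   57.2    3.5]
```

View pics/crop2.png

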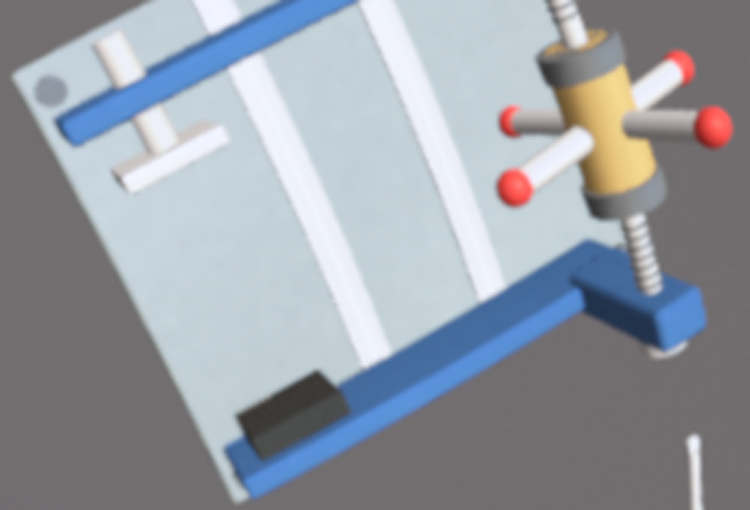

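Foot face at clamp y≈+45, buffer face at ≈-57, so the free gap's centre is at y≈-6. Now I'll go over the pedal and check from directly above.

Request:
servo_tool --commands '[[-1,[-0.018,0.012,0],[0,0,0]],[-1,[-0.0315,0.021,0],[0,0,0]],[-1,[-0.0315,0.021,0],[0,0,0]],[-1,[-0.0315,0.021,0],[0,0,0]],[-1,[-0.0315,0.021,0],[0,0,0]],[-1,[-0.0315,0.021,0],[0,0,0]],[-1,[-0.0315,0.021,0],[0,0,0]],[-1,[-0.0315,0.021,0],[0,0,0]],[-1,[-0.014,0.01,0],[0,0,0]],[-1,[0,0,0],[0,0,0]]]'

```text
time_s: 3.53
eef_pos: [500.9, -333.8, 230.1]
ee_rot: [-0.0, 0.783, 0.622, -0.0]
force: [-0.4, 0.5, -0.5]
grip_width: 0.996
grip_force: 0.0
```

Request:
servo_tool --commands '[[-1,[0,0,0.02],[0,0,0]],[-1,[0,0,0.02],[0,0,0]],[-1,[0,0,0.02],[0,0,0]],[-1,[0,0,0],[0,0,0]],[-1,[0,0,0],[0,0,0]]]'

```text
time_s: 3.95
eef_pos: [500.3, -330.7, 171.4]
ee_rot: [-0.001, 0.782, 0.623, -0.0]
force: [0.3, -0.6, -0.1]
grip_width: 1.002
grip_force: 0.0
```

```bash
cat >>h.py <<'E'
def tgt(s,p,yawx):
    "shift in tool axes (mm) to world p, tool-z turn (units of 6deg) to bring tool y to world angle yawx"
    T=toolT(s);d=T[:3,:3].T@(np.array(p)-T[:3,3]);y=np.arctan2(T[1,1],T[0,1]);e=yawx-y;e=(e+np.pi/2)%np.pi-np.pi/2
    print("shift mm",d.round(1),"turn units",round(-np.rad2deg(e)/6,2),"yaw now",round(y,3))
E
python3 - <<'E'
from h import *
c=look("w3");print(c["s"]["eef_pos"],abs(c["s"]["dq"]).max())
W=wcloud(c);valid=c["z_map"]>0;hsv=cv2.cvtColor(c["pixels"],cv2.COLOR_RGB2HSV);H,S=hsv[...,0],hsv[...,1]
m=(H>3)&(H<18)&(S>150)&valid&(W[...,2]>33)&(W[...,2]<42)
k,l,st,ce=cv2.connectedComponentsWithStats(m.astype(np.uint8))
for i in range(1,k):
    if st[i,4]>100:
        r=rect(W[l==i][:,:2]);print("ped",ce[i].round(),st[i,4],r);
        if np.hypot(r[0]-499,r[1]+334)<40:
            lg=np.deg2rad(r[4]+(0 if r[2]>r[3] else 90));tgt(c["s"],[r[0],r[1],60],lg-np.pi/2)
E
```

```text
[ 500.26449121 -330.67140359  171.36767569] 0.048745914624083994
ped [393. 124.] 4758 [ 615.8 -292.9   55.    89.4    4.1]
ped [274. 195.] 4994 [ 495.8 -335.4   89.4   54.5   78.6]
shift mm [ -5.7  -3.1 111.4] turn units -0.25 yaw now -0.226
ped [290. 341.] 1511 [ 477.  -505.4   38.4   89.3   74.5]
```

View pics/w3.png

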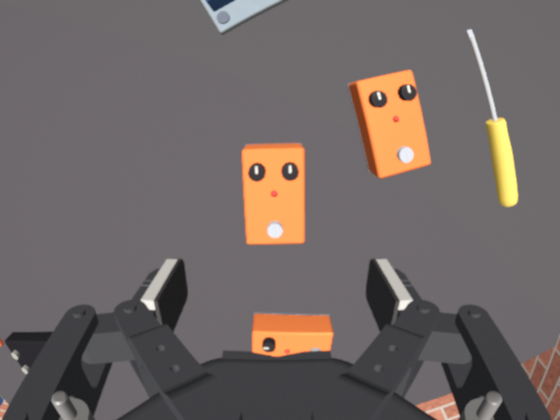

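Crop w3: the target pedal is at (274,195), between the fingers, with its knobs up at the clamp side. The neighbour at (390,124) clears the finger path. Descending to grasp.

Request:
servo_tool --commands '[[-1,[-0.0057,-0.003,0.02],[0,0,-0.25]],[-1,[0,0,0.03],[0,0,0]],[-1,[0,0,0.03],[0,0,0]],[-1,[0,0,0.03],[0,0,0]],[-1,[0,0,0.01],[0,0,0]],[-1,[0,0,0],[0,0,0]],[-1,[0,0,0],[0,0,0]],[-1,[0,0,0],[0,0,0]]]'

```text
time_s: 4.67
eef_pos: [497.0, -338.0, 53.8]
ee_rot: [0.002, 0.774, 0.633, 0.0]
force: [0.9, -0.2, 0.4]
grip_width: 1.0
grip_force: 0.0
```

```bash
python3 - <<'E'
from h import *
from rig import *
tgt(sense(),[495.8,-335.4,4],np.deg2rad(-11.4))
E
```

```text
shift mm [ 2.4 -1.8 49.8] turn units -0.02 yaw now -0.201
```

Request:
servo_tool --commands '[[-1,[0.002,-0.002,0.02],[0,0,0]],[-1,[0,0,0.02],[0,0,0]],[-1,[0,0,0.009],[0,0,0]],[-1,[0,0,0],[0,0,0]],[1,[0,0,0],[0,0,0]],[1,[0,0,0],[0,0,0]],[1,[0,0,0],[0,0,0]],[1,[0,0,0],[0,0,0]],[1,[0,0,0],[0,0,0]],[1,[0,0,0],[0,0,0]]]' --squeeze 50

```text
time_s: 5.5
eef_pos: [495.5, -335.7, 4.3]
ee_rot: [0.002, 0.774, 0.633, 0.0]
force: [1.8, -0.1, 6.4]
grip_width: 0.633
grip_force: 54.4
```

Request:
servo_tool --commands '[[1,[0,0,0],[0,0,0]],[1,[0,0,0],[0,0,0]],[1,[0,0,0],[0,0,0]],[1,[0,0,0],[0,0,0]]]'

```text
time_s: 5.83
eef_pos: [495.5, -335.7, 4.3]
ee_rot: [0.002, 0.774, 0.633, 0.0]
force: [1.3, 1.0, 5.3]
grip_width: 0.633
grip_force: 54.5
```

Request:
servo_tool --commands '[[1,[0,0,-0.015],[0,0,0]],[1,[0,0,-0.025],[0,0,0]],[1,[0,0,-0.025],[0,0,0]],[1,[0,0,-0.025],[0,0,0]],[1,[0,0,-0.025],[0,0,-0.66]],[1,[0,0,-0.015],[0,0,-0.66]],[1,[0,0,0],[0,0,-0.66]],[1,[0,0,0],[0,0,-0.66]],[1,[0,0,0],[0,0,-0.66]],[1,[0,0,0],[0,0,-0.66]]]'

```text
time_s: 6.67
eef_pos: [494.1, -334.5, 132.4]
ee_rot: [-0.0, 0.626, 0.78, 0.0]
force: [0.1, -1.2, -4.4]
grip_width: 0.641
grip_force: 54.9
```

Request:
servo_tool --commands '[[1,[0,0,0],[0,0,-0.66]],[1,[0,0,0],[0,0,0]],[1,[0,0,0],[0,0,0]],[1,[0,0,0],[0,0,0]]]'

```text
time_s: 7.0
eef_pos: [494.3, -334.7, 132.3]
ee_rot: [-0.0, 0.601, 0.799, 0.0]
force: [-0.4, 0.4, -4.7]
grip_width: 0.635
grip_force: 54.9
```

```bash
python3 - <<'E'
from h import *
from rig import *
s=sense();print(s["eef_pos"],s["grip_width"],s["grip_force"],s["force"]);tgt(s,[489.2,-76.7,115],.284)
E
```

```text
[ 494.25117903 -334.70412357  132.3086819 ] 0.6351960444877284 54.88485038280487 [-0.44886472  0.42713592 -4.70956356]
shift mm [249.3  66.7  17.4] turn units -0.03 yaw now 0.281
```

Request:
servo_tool --commands '[[1,[0.012,0.003,0],[0,0,0]],[1,[0.029,0.008,0],[0,0,0]],[1,[0.029,0.008,0],[0,0,0]],[1,[0.029,0.008,0],[0,0,0]],[1,[0.029,0.008,0],[0,0,0]],[1,[0.029,0.008,0],[0,0,0]],[1,[0.029,0.008,0],[0,0,0]],[1,[0.029,0.008,0],[0,0,0]],[1,[0.024,0.006,0],[0,0,0]],[1,[0.01,0.002,0],[0,0,0]]]'

```text
time_s: 7.83
eef_pos: [488.5, -73.6, 132.4]
ee_rot: [-0.0, 0.6, 0.8, 0.0]
force: [0.1, 0.6, -5.2]
grip_width: 0.638
grip_force: 54.8
```

Request:
servo_tool --commands '[[1,[0,0,0.0],[0,0,0]],[1,[0,0,0],[0,0,0]],[1,[0,0,0],[0,0,0]],[1,[0,0,0],[0,0,0]]]'

```text
time_s: 8.17
eef_pos: [489.3, -77.9, 132.3]
ee_rot: [0.0, 0.601, 0.799, -0.0]
force: [0.5, 0.3, -4.8]
grip_width: 0.637
grip_force: 54.8
```

```bash
python3 - <<'E'
from h import *
c=look("w4");s=c["s"];print(s["eef_pos"],abs(s["dq"]).max())
W=wcloud(c);valid=c["z_map"]>0;hsv=cv2.cvtColor(c["pixels"],cv2.COLOR_RGB2HSV)
tgt(s,[489.2,-76.7,60],.284)
near=(W[...,0]>380)&(W[...,0]<760)&(abs(W[...,1]+50)<180)&valid
m=near&(W[...,2]>8)&(W[...,2]<16)
k,l,st,ce=cv2.connectedComponentsWithStats(m.astype(np.uint8));big=[i for i in range(1,k) if st[i,4]>300]
print("plate",rect(W[np.isin(l,big)][:,:2]))
E
```

```text
[489.25489524 -77.91793789 132.3056464 ] 0.002421037495715689
shift mm [ 1.2  0.3 72.3] turn units -0.02 yaw now 0.281
plate [557.  -44.7 220.3 187.8  16.1]
```

View pics/w4.png

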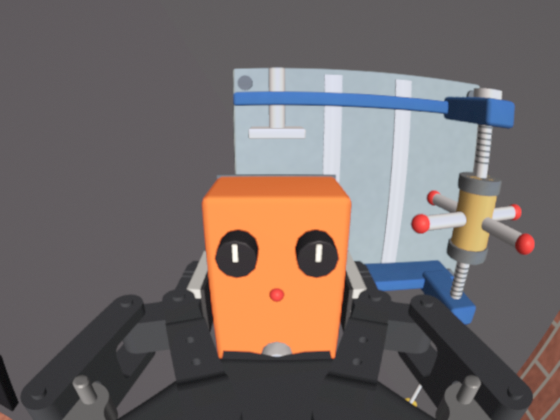

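Pedal held squarely: front face at (277,180), foot at (277,133), left jaw along row 98. I'll check the lateral offset against the foot and plate in the tool frame.

```bash
python3 - <<'E'
from h import *
c=pickle.load(open("w4.pkl","rb"));W=wcloud(c);valid=c["z_map"]>0
T=c["T"];Q=(W-T[:3,3])@T[:3,:3]   # tool coords
hsv=cv2.cvtColor(c["pixels"],cv2.COLOR_RGB2HSV);H,S,V=[hsv[...,i].astype(int) for i in range(3)]
m=np.zeros_like(valid);m[120:145,240:315]=1;m&=valid&(W[...,2]>38)&(W[...,2]<52)
q=Q[m];print("foot tool x",np.percentile(q[:,0],[2,50,98]).round(1),"y",np.percentile(q[:,1],[1,99]).round(1),"ymid",q[:,1].mean())
m=np.zeros_like(valid);m[60:180,200:480]=1;m&=valid&(W[...,2]>8)&(W[...,2]<16)
k,l,st,ce=cv2.connectedComponentsWithStats(m.astype(np.uint8));q=Q[np.isin(l,[i for i in range(1,k) if st[i,4]>200])]
print("plate near edge tool y",[ (x0,np.percentile(q[(q[:,0]>x0)&(q[:,0]<x0+15)][:,1],1).round(1)) for x0 in range(45,130,15)],"plate +y edge tool x",[(y0,np.percentile(q[(q[:,1]>y0)&(q[:,1]<y0+15)][:,0],99).round(1)) for y0 in(-25,-5,15,60,90,120)])
m=np.zeros_like(valid);m[80:115,230:440]=1;m&=valid&(H>95)&(H<130)&(S>120)&(W[...,2]>45)&(W[...,2]<54)
q=Q[m];print("left jaw inner tool x",[(y0,np.percentile(q[(q[:,1]>y0)&(q[:,1]<y0+15)][:,0],[2,98]).round(1)) for y0 in(-25,-5,15,60,90,120)])
m=valid&(H>3)&(H<18)&(S>150);m[:170]=0;m[360:]=0
q=Q[m];top=q[q[:,2]<-28];print("pedal top z",np.percentile(q[:,2],[2,50]),"rect tool",rect(top[:,:2]))
E
```

```text
foot tool x [52.8 56.4 60.8] y [-20.   18.7] ymid -0.7245091250231478Traceback (most recent call last):
  File "<stdin>", line 9, in <module>
    return _quantile_unchecked(
        a, q, axis, out, overwrite_input, method, keepdims, weights)
    return _ureduce(a,
                    func=_quantile_ureduce_func,
    ...<5 lines>...
                    overwrite_input=overwrite_input,
                    method=method)
    r = func(a, **kwargs)
    result = _quantile(arr,
                       quantiles=q,
    ...<2 lines>...
                       out=out,
                       weights=wgt)
    slices_having_nans = np.isnan(arr[-1, ...])
                                  ~~~^^^^^^^^^
IndexError: index -1 is out of bounds for axis 0 with size 0
```

Request:
servo_tool --commands '[[1,[0.001,-0.0005,0.01],[0,0,0]],[1,[0,0,0.02],[0,0,0]],[1,[0,0,0.02],[0,0,0]],[1,[0,0,0.02],[0,0,0]],[1,[0,0,0.02],[0,0,0]],[1,[0,0,0.01],[0,0,0]],[1,[0,0,0],[0,0,0]],[1,[0,0,0],[0,0,0]],[1,[0,0,0],[0,0,0]]]'

```text
time_s: 8.97
eef_pos: [489.2, -76.6, 33.4]
ee_rot: [0.001, 0.6, 0.8, 0.0]
force: [-0.4, 0.6, -4.3]
grip_width: 0.635
grip_force: 54.7
```

```bash
python3 - <<'E'
from h import *
c=look("w5");s=c["s"];print(s["eef_pos"],s["force"],s["wrist_torque"]);tgt(s,[489.2,-76.7,16.8],.284)
E
```

```text
[489.17991477 -76.63360479  33.38171815] [-0.40185189  0.64986944 -4.26498026] [ 0.02663214 -0.0279595   0.04023264]
shift mm [-0.  -0.  16.6] turn units -0.01 yaw now 0.283
```

View pics/w5.png

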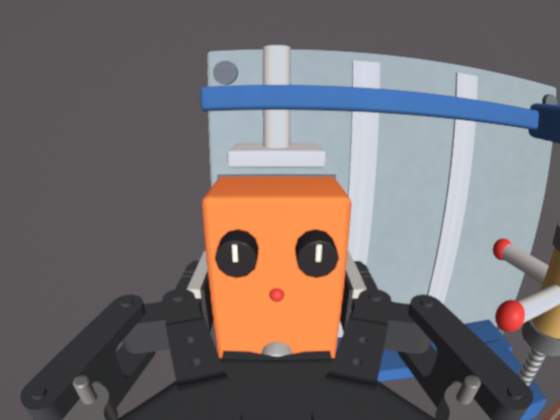

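The pedal hangs between the jaws, clear of the foot at (277,155), with no contact force. Lowering the rest.

Request:
servo_tool --commands '[[1,[0,0,0.006],[0,0,0]],[1,[0,0,0.006],[0,0,0]],[1,[0,0,0.003],[0,0,0]],[1,[0,0,0],[0,0,0]],[1,[0,0,0],[0,0,0]]]'

```text
time_s: 9.43
eef_pos: [488.3, -76.1, 17.1]
ee_rot: [-0.0, 0.6, 0.8, -0.0]
force: [0.7, 1.7, -4.4]
grip_width: 0.638
grip_force: 54.8
```

Request:
servo_tool --commands '[[1,[0,0,0.001],[0,0,0]],[1,[0,0,0],[0,0,0]],[1,[0,0,0],[0,0,0]]]'

```text
time_s: 9.68
eef_pos: [488.5, -76.2, 16.4]
ee_rot: [0.0, 0.6, 0.8, 0.0]
force: [0.1, -0.3, -4.7]
grip_width: 0.636
grip_force: 54.9
```

Request:
servo_tool --commands '[[1,[0,0,0.0008],[0,0,0]],[1,[0,0,0],[0,0,0]],[1,[0,0,0],[0,0,0]]]'

```text
time_s: 9.93
eef_pos: [488.6, -76.2, 16.3]
ee_rot: [0.0, 0.6, 0.8, 0.0]
force: [-3.8, 0.5, 6.6]
grip_width: 0.633
grip_force: 56.0
```

Request:
servo_tool --commands '[[1,[0,0,0.0008],[0,0,0]],[1,[0,0,0],[0,0,0]],[1,[0,0,0],[0,0,0]]]'

```text
time_s: 10.18
eef_pos: [488.6, -76.2, 16.3]
ee_rot: [0.0, 0.6, 0.8, -0.0]
force: [-8.9, 2.0, 17.3]
grip_width: 0.637
grip_force: 57.3
```

Touchdown. Releasing and withdrawing upward.

Request:
servo_tool --commands '[[-0.6,[0,0,-0.0005],[0,0,0]],[-0.8,[0,0,0],[0,0,0]],[-1,[0,0,0],[0,0,0]],[-1,[0,0,0],[0,0,0]],[-1,[0,0,0],[0,0,0]],[-1,[0,0,0],[0,0,0]]]'

```text
time_s: 10.68
eef_pos: [488.5, -76.2, 15.1]
ee_rot: [-0.0, 0.6, 0.8, -0.0]
force: [-0.1, 0.0, -0.0]
grip_width: 0.999
grip_force: 0.0
```

Request:
servo_tool --commands '[[-1,[0,0,-0.01],[0,0,0]],[-1,[0,0,-0.02],[0,0,0]],[-1,[0,0,-0.03],[0,0,0]],[-1,[0,0,-0.03],[0,0,0]],[-1,[0,0,-0.03],[0,0,0]],[-1,[0,0,-0.03],[0,0,0]],[0,[0,0,-0.02],[0,0,0]],[1,[0,0,0],[0,0,0]],[1,[0,0,0],[0,0,0]],[1,[0,0,0],[0,0,0]]]'

```text
time_s: 11.52
eef_pos: [488.0, -76.0, 184.7]
ee_rot: [-0.001, 0.6, 0.8, -0.0]
force: [-0.5, 0.0, -0.8]
grip_width: 0.456
grip_force: 0.0
```

```bash
python3 - <<'E'
from h import *
c=look("w6");s=c["s"];print(s);W=wcloud(c);valid=c["z_map"]>0
hsv=cv2.cvtColor(c["pixels"],cv2.COLOR_RGB2HSV);H,S,V=[hsv[...,i].astype(int) for i in range(3)]
m=(H>3)&(H<18)&(S>150)&valid&(W[...,2]>45)&(W[...,2]<55)
k,l,st,ce=cv2.connectedComponentsWithStats(m.astype(np.uint8))
for i in range(1,k):
    if st[i,4]>100:print("ped",ce[i].round(),st[i,4],rect(W[l==i][:,:2]),np.median(W[l==i][:,2]))
red=valid&((H<6)|(H>174))&(S>150)&(V>80)&(W[...,0]>540)&(W[...,0]<700)&(W[...,2]>20)
k,l,st,ce=cv2.connectedComponentsWithStats(red.astype(np.uint8))
for i in range(1,k):
    if st[i,4]>5: print("red",ce[i].round(),st[i,4],np.median(W[l==i],0).round(1))
E
```

```text
{'time_s': 11.5167, 'joints': array([-3.92202777e-01,  2.88307145e-01,  1.65807929e+00,  4.38716389e-06,
        1.19639667e+00, -6.75036490e-01]), 'dq': array([ 0.00033965,  0.01613546,  0.00849031, -0.00065023, -0.00082981,
        0.00059522]), 'tau': array([ 5.97669859e-02, -3.98764837e+01, -2.52734488e+01,  6.20654828e-04,
        1.66212581e-02, -4.22618859e-05]), 'eef_pos': array([487.98159613, -75.98742962, 184.69234281]), 'ee_rot': array([-5.76967264e-04,  6.00384625e-01,  7.99711165e-01, -1.46309886e-04]), 'force': array([-0.52212973,  0.01824646, -0.81054659]), 'wrist_torque': array([-0.01760661, -0.04175374,  0.02612079]), 'grip_force': 0.0, 'grip_width': 0.455803308449662}
ped [277. 189.] 4786 [487.7 -76.   52.4  88.4  16.4] 49.85992925649427
red [408. 184.] 25 [607.3 -35.1  39.6]
red [483. 196.] 47 [668.  -16.7  80.5]
red [394. 203.] 135 [572.2 -45.7  99.4]
red [481. 218.] 186 [627.4 -29.5 137.4]
```

View pics/w6.png

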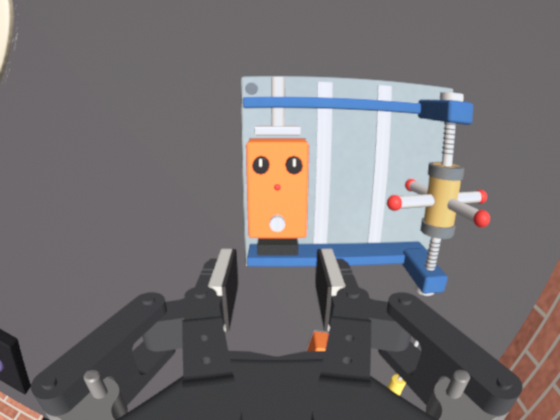

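The pedal stands squarely in place: wrist measurement (487.7,-76), 16.4°. Turnbuckle axis ≈(619.5,-31.5,85), angle ≈0.19, so about 3 rad to go. I'll shut the fingers, move over the turnbuckle and turn the hand 90°, so the finger flanks push along clamp x.

Request:
servo_tool --commands '[[1,[0.001,0.02,0],[0,0,0.94]],[1,[-0.001,0.02,0],[0,0,0.94]],[1,[-0.004,0.02,0],[0,0,0.94]],[1,[-0.006,0.019,0],[0,0,0.94]],[1,[0,0,0],[0,0,0.94]],[1,[0,0,0],[0,0,0.94]],[1,[0,0,0],[0,0,0.94]],[1,[0,0,0],[0,0,0.94]],[1,[0,0,0],[0,0,0.94]],[1,[0,0,0],[0,0,0.94]]]'

```text
time_s: 12.4
eef_pos: [566.0, -75.3, 183.9]
ee_rot: [-0.001, 0.908, 0.419, -0.001]
force: [1.3, -0.5, -0.4]
grip_width: 0.005
grip_force: 0.0
```

Request:
servo_tool --commands '[[1,[0,0,0],[0,0,0.94]],[1,[0,0,0],[0,0,0.94]],[1,[0,0,0],[0,0,0.94]],[1,[0,0,0],[0,0,0.94]],[1,[0,0,0],[0,0,0.94]],[1,[0,0,0],[0,0,0.94]],[1,[0,0,0],[0,0,0]],[1,[0,0,0],[0,0,0]],[1,[0,0,0],[0,0,0]]]'

```text
time_s: 13.15
eef_pos: [566.2, -75.4, 184.6]
ee_rot: [-0.0, 0.99, 0.14, -0.001]
force: [-0.1, 0.5, -1.2]
grip_width: 0.0
grip_force: 0.0
```

```bash
cat >>h.py <<'E'
A=np.array([619.5,-31.5,85]);a=.285;ex=np.array([np.cos(a),np.sin(a),0]);ey=np.array([-ex[1],ex[0],0])
def st():
    from rig import sense
    S=[sense()];s=S[0];p=s["eef_pos"]-A
    xi,et,h=p@ex,p@ey,p[2];xf=xi+11;F=s["force"];Fx,Fy,Fz=F@ex,F@ey,F[2]
    from scipy.optimize import brentq
    ph=np.arcsin(np.clip((xf+7)/50,-1,1)) if xf<-7 else brentq(lambda q:h*np.sin(q)-5-xf*np.cos(q),-.3,1.5)
    hc=50*np.cos(ph) if xf<-7 else h
    tau=-(hc*Fx-xf*Fz)/1000
    print("t",s["time_s"],"xi %.1f eta %.1f h %.1f"%(xi,et,h),"F %.1f %.1f %.1f"%(Fx,Fy,Fz),"phi~%.2f tau~%.2f"%(ph,tau),"wt",s["wrist_torque"].round(2),"grip",round(s["grip_width"],2))
E
python3 - <<'E'
from h import *
from rig import *
st();tgt(sense(),A-20*ex+[0,0,30],a-np.pi/2);print(sense()["joints"].round(2))
E
```

```text
t 13.15 xi -63.5 eta -27.1 h 99.6 F 0.0 0.5 -1.2 phi~-1.14 tau~0.06 wt [ 0.01 -0.02 -0.03] grip 0.0
shift mm [ 43.5 -27.3  69.6] turn units -0.03 yaw now -1.289
[-0.34  0.45  1.42 -0.    1.27  0.95]
```

Request:
servo_tool --commands '[[1,[0.02,-0.013,0],[0,0,0]],[1,[0.0235,-0.0143,0],[0,0,0]],[1,[0,0,0.02],[0,0,0]],[1,[0,0,0.02],[0,0,0]],[1,[0,0,0.02],[0,0,0]],[1,[0,0,0.01],[0,0,0]],[1,[0,0,0],[0,0,0]],[1,[0,0,0],[0,0,0]],[1,[0,0,0],[0,0,0]]]'

```text
time_s: 13.9
eef_pos: [601.3, -37.5, 116.5]
ee_rot: [0.0, 0.99, 0.139, 0.001]
force: [0.1, 0.7, 0.2]
grip_width: 0.0
grip_force: 0.0
```

```bash
python3 - <<'E'
from h import *
st()
E
```

```text
t 13.9 xi -19.1 eta -0.6 h 31.5 F 0.3 0.6 0.2 phi~-0.02 tau~-0.02 wt [ 0.04  0.04 -0.06] grip 0.0
```

Request:
servo_tool --commands '[[1,[0.004,0,0],[0,0,0]],[1,[0.004,0,0],[0,0,0]],[1,[0.004,0,0],[0,0,0]],[1,[0.003,0,0],[0,0,0]],[1,[0.003,0,0],[0,0,0]]]'

```text
time_s: 14.32
eef_pos: [617.3, -32.7, 115.3]
ee_rot: [0.0, 0.99, 0.139, -0.002]
force: [-8.7, -3.9, 3.0]
grip_width: 0.0
grip_force: 4.7
```

```bash
python3 - <<'E'
from h import *
st()
E
```

```text
t 14.3167 xi -2.4 eta -0.5 h 30.3 F -9.5 -1.3 3.0 phi~0.43 tau~0.31 wt [-0.61  1.43 -0.01] grip 0.0
```

The running torque, about 0.31 N m, matches free turning. Continuing this stroke.

Request:
servo_tool --commands '[[1,[0.004,0,0],[0,0,0]],[1,[0.004,0,0],[0,0,0]],[1,[0.004,0,0],[0,0,0]],[1,[0.004,0,0],[0,0,0]],[1,[0.004,0,0],[0,0,0]],[1,[0.003,0,0],[0,0,0]]]'

```text
time_s: 14.82
eef_pos: [639.0, -26.0, 114.7]
ee_rot: [-0.0, 0.99, 0.139, -0.002]
force: [-7.4, -0.8, 2.7]
grip_width: -0.003
grip_force: 3.7
```

```bash
python3 - <<'E'
from h import *
st()
E
```

```text
t 14.8167 xi 20.3 eta -0.2 h 29.7 F -7.3 1.3 2.7 phi~0.93 tau~0.30 wt [-0.28  1.58  0.01] grip -0.0
```

Request:
servo_tool --commands '[[1,[0,0,0],[0,0,0]],[1,[0,0,0],[0,0,0]]]'

```text
time_s: 14.98
eef_pos: [639.5, -25.9, 114.9]
ee_rot: [-0.0, 0.99, 0.139, -0.002]
force: [-5.9, 0.3, 1.7]
grip_width: -0.003
grip_force: 2.2
```

```bash
python3 - <<'E'
from h import *
st()
E
```

```text
t 14.9833 xi 20.7 eta -0.2 h 29.9 F -5.6 1.9 1.7 phi~0.93 tau~0.22 wt [-0.1   0.91 -0.04] grip -0.0
```

Request:
servo_tool --commands '[[1,[-0.004,0,-0.01],[0,0,0]],[1,[0,0,-0.035],[0,0,0]],[1,[-0.035,0,0],[0,0,0]],[1,[-0.04,0,0],[0,0,0]],[1,[0,0,0],[0,0,0]],[1,[0,0,0.025],[0,0,0]],[1,[0,0,0.02],[0,0,0]],[1,[0,0,0],[0,0,0]],[1,[0,0,0],[0,0,0]]]'

```text
time_s: 15.73
eef_pos: [564.3, -47.7, 115.7]
ee_rot: [-0.0, 0.99, 0.139, -0.0]
force: [0.4, 0.0, 0.5]
grip_width: -0.001
grip_force: 0.0
```

```bash
python3 - <<'E'
from h import *
st();c=look("w7")
E
```

```text
t 15.7333 xi -57.5 eta -0.0 h 30.7 F 0.4 -0.1 0.5 phi~-0.91 tau~-0.04 wt [ 0.02 -0.06  0.05] grip -0.0
```

View pics/w7.png

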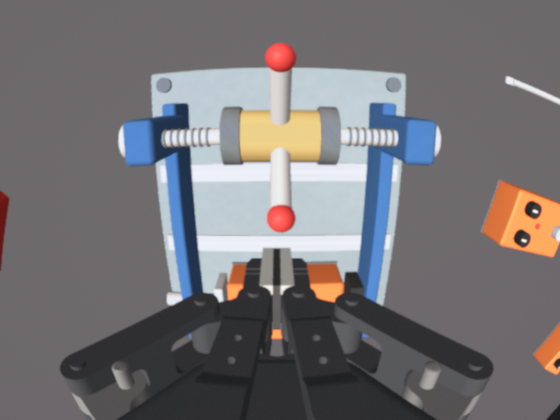

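Wrist view: the finger is on the robot side of the next spoke, whose tip is at (280,218). The pedal is visible between foot and buffer. Second stroke: θ = φ + 1.57.

Request:
servo_tool --commands '[[1,[0.005,0,0],[0,0,0]],[1,[0.005,0,0],[0,0,0]],[1,[0.005,0,0],[0,0,0]],[1,[0.005,0,0],[0,0,0]],[1,[0.005,0,0],[0,0,0]]]'

```text
time_s: 16.2
eef_pos: [587.1, -41.5, 116.6]
ee_rot: [0.0, 0.99, 0.139, -0.002]
force: [-12.7, -3.9, 10.2]
grip_width: -0.0
grip_force: 6.9
```

```bash
python3 - <<'E'
from h import *
st()
E
```

```text
t 16.2 xi -33.9 eta -0.5 h 31.6 F -13.3 -0.2 10.2 phi~-0.32 tau~0.40 wt [-0.74  1.85  0.03] grip -0.0
```

Request:
servo_tool --commands '[[1,[0.004,0,0],[0,0,0]],[1,[0.004,0,0],[0,0,0]],[1,[0.004,0,0],[0,0,0]],[1,[0.004,0,0],[0,0,0]],[1,[0.004,0,0],[0,0,0]],[1,[0.004,0,0],[0,0,0]],[1,[0.003,0,0],[0,0,0]]]'

```text
time_s: 16.78
eef_pos: [614.3, -33.9, 116.5]
ee_rot: [0.001, 0.99, 0.139, -0.001]
force: [-8.0, -4.2, 5.9]
grip_width: -0.001
grip_force: 5.0
```

```bash
python3 - <<'E'
from h import *
st()
E
```

```text
t 16.7833 xi -5.7 eta -0.8 h 31.5 F -8.9 -1.8 5.9 phi~0.32 tau~0.31 wt [-0.54  1.31  0.01] grip -0.0
```

Request:
servo_tool --commands '[[1,[0.004,0,0],[0,0,0]],[1,[0.004,0,0],[0,0,0]],[1,[0.004,0,0],[0,0,0]]]'

```text
time_s: 17.03
eef_pos: [624.7, -30.6, 115.3]
ee_rot: [0.0, 0.99, 0.139, -0.002]
force: [-9.7, -3.2, -0.3]
grip_width: 0.003
grip_force: 4.6
```

```bash
python3 - <<'E'
from h import *
st()
E
```

```text
t 17.0333 xi 5.3 eta -0.6 h 30.3 F -10.2 -0.3 -0.3 phi~0.64 tau~0.31 wt [-0.53  1.66 -0.03] grip 0.0
```

Request:
servo_tool --commands '[[1,[0.003,0,0],[0,0,0]],[1,[0.003,0,0],[0,0,0]]]'

```text
time_s: 17.2
eef_pos: [630.2, -28.5, 114.9]
ee_rot: [-0.0, 0.99, 0.139, -0.003]
force: [-10.2, -2.7, 0.4]
grip_width: 0.005
grip_force: 4.2
```

```bash
python3 - <<'E'
from h import *
st()
E
```

```text
t 17.2 xi 11.1 eta -0.1 h 29.9 F -10.5 0.3 0.4 phi~0.77 tau~0.32 wt [-0.33  1.67 -0.06] grip 0.01
```

Request:
servo_tool --commands '[[1,[0.003,0,0],[0,0,0]],[1,[0.003,0,0],[0,0,0]]]'

```text
time_s: 17.37
eef_pos: [636.3, -26.8, 115.2]
ee_rot: [-0.0, 0.99, 0.139, -0.002]
force: [-8.3, -1.5, 3.0]
grip_width: 0.003
grip_force: 3.8
```

```bash
python3 - <<'E'
from h import *
st()
E
```

```text
t 17.3667 xi 17.4 eta -0.2 h 30.2 F -8.4 0.9 3.0 phi~0.88 tau~0.34 wt [-0.29  1.41 -0.03] grip 0.0
```

Request:
servo_tool --commands '[[1,[-0.004,0,-0.01],[0,0,0]],[1,[0,0,-0.035],[0,0,0]],[1,[-0.035,0,0],[0,0,0]],[1,[-0.038,0,0],[0,0,0]],[1,[0,0,0],[0,0,0]],[1,[0,0,0.025],[0,0,0]],[1,[0,0,0.02],[0,0,0]],[1,[0,0,0],[0,0,0]],[1,[0,0,0],[0,0,0]]]'

```text
time_s: 18.12
eef_pos: [563.5, -47.9, 115.9]
ee_rot: [-0.0, 0.99, 0.139, 0.0]
force: [-0.3, -0.2, 1.4]
grip_width: -0.002
grip_force: 0.0
```

```bash
python3 - <<'E'
from h import *
st();c=look("w8");W=wcloud(c);valid=c["z_map"]>0;L=np.stack([(W-A)@ex,(W-A)@ey,W[...,2]-85],-1)
hsv=cv2.cvtColor(c["pixels"],cv2.COLOR_RGB2HSV);H,S,V=[hsv[...,i].astype(int) for i in range(3)]
red=valid&((H<6)|(H>174))&(S>150)&(V>80)&(abs(L[...,0])<70)&(abs(L[...,1])<15)
k,l,s_,ce=cv2.connectedComponentsWithStats(red.astype(np.uint8))
for i in range(1,k):
    if s_[i,4]>5: print("red",ce[i].round(),s_[i,4],np.median(L[l==i],0).round(1))
# gap: right jaw / left jaw inner at x -50..-20 ahead of pedal (blue)
bl=valid&(H>95)&(H<130)&(S>120)&(abs(L[...,0]+70)<25)&(W[...,2]>44)&(W[...,2]<54)
for sg in(1,-1):
    y=L[bl&(L[...,1]*sg>0)][:,1]*sg;print("jaw",sg,len(y),np.percentile(y,[2,98]).round(1) if len(y) else "")
E
```

```text
t 18.1167 xi -58.4 eta -0.0 h 30.9 F -0.4 -0.1 1.4 phi~-0.94 tau~-0.05 wt [-0.03 -0.03 -0.01] grip -0.0
red [280.  59.] 627 [35.7 -2.  39.8]
red [281. 219.] 476 [-31.9  -1.8  39.6]
jaw 1 863 [62.2 70.8]
jaw -1 854 [65.5 74. ]
```

```bash
sed -i 's/619.5,-31.5,85/621.3,-31.0,85/' h.py
```

Request:
servo_tool --commands '[[1,[0.005,0,0],[0,0,0]],[1,[0.004,0,0],[0,0,0]],[1,[0.003,0,0],[0,0,0]],[1,[0.003,0,0],[0,0,0]],[1,[0.003,0,0],[0,0,0]]]'

```text
time_s: 18.58
eef_pos: [575.8, -44.7, 117.2]
ee_rot: [0.001, 0.99, 0.14, -0.008]
force: [-50.7, -11.8, 43.0]
grip_width: 0.001
grip_force: 27.5
```

```bash
python3 - <<'E'
from h import *
st()
E
```

```text
t 18.5833 xi -47.5 eta -0.4 h 32.2 F -52.0 2.9 43.0 phi~-0.63 tau~0.53 wt [-2.2   8.16 -0.06] grip 0.0
```

Request:
servo_tool --commands '[[1,[0.003,0,0],[0,0,0]],[1,[0.003,0,0],[0,0,0]]]'

```text
time_s: 18.75
eef_pos: [583.7, -42.4, 117.5]
ee_rot: [0.0, 0.99, 0.139, -0.004]
force: [-4.2, -1.2, -3.3]
grip_width: 0.001
grip_force: 2.5
```

```bash
python3 - <<'E'
from h import *
st()
E
```

```text
t 18.75 xi -39.3 eta -0.4 h 32.5 F -4.4 0.0 -3.3 phi~-0.44 tau~0.29 wt [-0.05  0.8   0.02] grip 0.0
```

Request:
servo_tool --commands '[[1,[0,0,0],[0,0,0]],[1,[0,0,0],[0,0,0]]]'

```text
time_s: 18.92
eef_pos: [585.6, -41.6, 115.8]
ee_rot: [0.0, 0.99, 0.139, -0.001]
force: [-8.6, -3.5, 4.2]
grip_width: -0.002
grip_force: 4.4
```

```bash
python3 - <<'E'
from h import *
st()
E
```

```text
t 18.9167 xi -37.2 eta -0.2 h 30.8 F -9.2 -1.0 4.2 phi~-0.39 tau~0.32 wt [-0.39  1.28  0.02] grip -0.0
```

Request:
servo_tool --commands '[[1,[0.002,0,-0.0007],[0,0,0]],[1,[0.002,0,-0.0007],[0,0,0]]]'

```text
time_s: 19.08
eef_pos: [589.4, -40.7, 117.6]
ee_rot: [0.0, 0.99, 0.139, -0.002]
force: [-11.6, -2.8, 8.1]
grip_width: 0.001
grip_force: 5.9
```

```bash
python3 - <<'E'
from h import *
st()
E
```

```text
t 19.0833 xi -33.4 eta -0.3 h 32.6 F -12.0 0.6 8.1 phi~-0.31 tau~0.39 wt [-0.29  1.73 -0.06] grip 0.0
```

Request:
servo_tool --commands '[[1,[0,0,0],[0,0,0]],[1,[0,0,0],[0,0,0]],[1,[0,0,0],[0,0,0]]]'

```text
time_s: 19.33
eef_pos: [589.8, -40.5, 117.8]
ee_rot: [0.0, 0.99, 0.139, -0.001]
force: [-9.4, -3.1, 7.4]
grip_width: -0.004
grip_force: 4.8
```

```bash
python3 - <<'E'
from h import *
st()
E
```

```text
t 19.3333 xi -32.9 eta -0.2 h 32.8 F -9.9 -0.4 7.4 phi~-0.30 tau~0.31 wt [-0.27  1.42 -0.03] grip -0.0
```

Request:
servo_tool --commands '[[1,[0.002,0,-0.0005],[0,0,0]],[1,[0.002,0,-0.0005],[0,0,0]]]'

```text
time_s: 19.5
eef_pos: [593.6, -39.7, 118.9]
ee_rot: [0.001, 0.99, 0.139, -0.001]
force: [-10.9, -2.7, 9.4]
grip_width: -0.005
grip_force: 5.5
```

```bash
python3 - <<'E'
from h import *
st()
E
```

```text
t 19.5 xi -29.1 eta -0.6 h 33.9 F -11.2 0.5 9.4 phi~-0.22 tau~0.38 wt [-0.46  1.54 -0.09] grip -0.0
```

Request:
servo_tool --commands '[[1,[0,0,0],[0,0,0]],[1,[0,0,0],[0,0,0]],[1,[0,0,0],[0,0,0]]]'

```text
time_s: 19.75
eef_pos: [594.0, -39.7, 118.9]
ee_rot: [0.001, 0.99, 0.139, -0.0]
force: [-7.2, -3.2, 6.1]
grip_width: 0.004
grip_force: 3.9
```

```bash
python3 - <<'E'
from h import *
st()
c=look("w9");W=wcloud(c);valid=c["z_map"]>0;L=np.stack([(W-A)@ex,(W-A)@ey,W[...,2]-85],-1)
hsv=cv2.cvtColor(c["pixels"],cv2.COLOR_RGB2HSV);H,S,V=[hsv[...,i].astype(int) for i in range(3)]
reg=valid&(abs(L[...,0]+140)<35)&(abs(L[...,1])<85)
P=reg&(H>3)&(H<18)&(S>150)&(W[...,2]>44)&(W[...,2]<56);y=L[P];print("pedal",P.sum(),np.percentile(y[:,1],[1,99]).round(1),"x",np.percentile(y[:,0],[1,99]).round(1))
for nm,m in(("foot",reg&(S<60)&(V>150)&(W[...,2]>36)&(W[...,2]<50)),("buf",reg&(V<90)&(S<90)&(W[...,2]>36)&(W[...,2]<50))):
    q=L[m];print(nm,len(q),np.percentile(q,[2,50,98],axis=0).round(1).tolist() if len(q) else "")
bl=valid&(H>95)&(H<130)&(S>120)&(abs(L[...,0]+70)<25)&(W[...,2]>44)&(W[...,2]<54)
for sg in(1,-1):
    y=L[bl&(L[...,1]*sg>0)][:,1]*sg;print("jaw",sg,len(y),np.percentile(y,[2,98]).round(1) if len(y) else "")
E
```

```text
t 19.75 xi -28.6 eta -0.7 h 33.9 F -7.8 -1.0 6.1 phi~-0.21 tau~0.27 wt [-0.46  1.07  0.05] grip 0.0
pedal 251 [-4.7  5.8] x [-159.8 -129.5]
foot 0 
buf 0 
jaw 1 723 [60.8 69.5]
jaw -1 719 [64.2 72.7]
```

Request:
servo_tool --commands '[[1,[0.002,0,0],[0,0,0]],[1,[0.002,0,0],[0,0,0]]]'

```text
time_s: 19.97
eef_pos: [597.7, -38.7, 119.0]
ee_rot: [0.001, 0.99, 0.139, -0.001]
force: [-8.8, -3.8, 5.6]
grip_width: -0.002
grip_force: 4.7
```

```bash
python3 - <<'E'
from h import *
st()
E
```

```text
t 19.9667 xi -24.9 eta -0.8 h 34.0 F -9.5 -1.2 5.6 phi~-0.14 tau~0.39 wt [-0.6   1.31 -0.03] grip -0.0
```

Request:
servo_tool --commands '[[1,[0,0,0],[0,0,0]],[1,[0,0,0],[0,0,0]],[1,[0,0,0],[0,0,0]]]'

```text
time_s: 20.22
eef_pos: [597.9, -38.6, 118.8]
ee_rot: [0.001, 0.99, 0.139, -0.0]
force: [-6.6, -2.9, 4.6]
grip_width: 0.005
grip_force: 3.5
```

```bash
python3 - <<'E'
from h import *
st()
E
```

```text
t 20.2167 xi -24.6 eta -0.8 h 33.8 F -7.2 -0.9 4.6 phi~-0.13 tau~0.29 wt [-0.56  0.95 -0.01] grip 0.0
```

Request:
servo_tool --commands '[[1,[0.002,0,0],[0,0,0]],[1,[0.002,0,0],[0,0,0]]]'

```text
time_s: 20.38
eef_pos: [601.5, -37.7, 118.9]
ee_rot: [0.001, 0.99, 0.139, -0.001]
force: [-9.5, -4.6, 7.4]
grip_width: 0.001
grip_force: 5.0
```

```bash
python3 - <<'E'
from h import *
st()
E
```

```text
t 20.3833 xi -20.9 eta -0.8 h 33.9 F -10.4 -1.8 7.4 phi~-0.06 tau~0.45 wt [-0.65  1.38 -0.01] grip 0.0
```

Request:
servo_tool --commands '[[1,[0,0,0],[0,0,0]],[1,[0,0,0],[0,0,0]],[1,[0,0,0],[0,0,0]]]'

```text
time_s: 20.63
eef_pos: [601.7, -37.6, 118.8]
ee_rot: [0.001, 0.99, 0.139, -0.0]
force: [-5.9, -4.5, 6.0]
grip_width: -0.001
grip_force: 3.7
```

```bash
python3 - <<'E'
from h import *
st()
E
```

```text
t 20.6333 xi -20.6 eta -0.8 h 33.8 F -6.9 -2.7 6.0 phi~-0.05 tau~0.29 wt [-0.55  1.   -0.1 ] grip -0.0
```

Request:
servo_tool --commands '[[1,[0.0015,0,0],[0,0,0]],[1,[0.0015,0,0],[0,0,0]]]'

```text
time_s: 20.8
eef_pos: [604.3, -36.9, 119.0]
ee_rot: [0.001, 0.99, 0.139, -0.001]
force: [-10.4, -4.0, 6.4]
grip_width: 0.004
grip_force: 5.1
```

```bash
python3 - <<'E'
from h import *
st()
E
```

```text
t 20.8 xi -18.0 eta -0.9 h 34.0 F -11.1 -1.0 6.4 phi~-0.06 tau~0.33 wt [-0.64  1.38 -0.07] grip 0.0
```

Request:
servo_tool --commands '[[1,[0,0,0],[0,0,0]],[1,[0,0,0],[0,0,0]],[1,[0,0,0],[0,0,0]]]'

```text
time_s: 21.05
eef_pos: [604.5, -36.8, 119.0]
ee_rot: [0.001, 0.99, 0.139, -0.0]
force: [-7.3, -3.6, 6.2]
grip_width: -0.004
grip_force: 4.3
```

```bash
python3 - <<'E'
from h import *
st()
E
```

```text
t 21.05 xi -17.8 eta -0.8 h 34.0 F -8.1 -1.4 6.2 phi~-0.05 tau~0.23 wt [-0.63  1.18 -0.03] grip -0.0
```

Request:
servo_tool --commands '[[1,[0.0015,0,0],[0,0,0]],[1,[0.0015,0,0],[0,0,0]]]'

```text
time_s: 21.22
eef_pos: [607.0, -36.1, 119.1]
ee_rot: [0.001, 0.99, 0.139, -0.001]
force: [-12.0, -4.3, 9.5]
grip_width: -0.0
grip_force: 6.0
```

```bash
python3 - <<'E'
from h import *
st()
E
```

```text
t 21.2167 xi -15.1 eta -0.9 h 34.1 F -12.7 -0.8 9.5 phi~0.03 tau~0.39 wt [-0.73  1.74  0.  ] grip -0.0
```

Request:
servo_tool --commands '[[1,[0,0,0],[0,0,0]],[1,[0,0,0],[0,0,0]],[1,[0,0,0],[0,0,0]]]'

```text
time_s: 21.47
eef_pos: [607.2, -36.1, 119.1]
ee_rot: [0.001, 0.99, 0.139, -0.001]
force: [-8.8, -3.8, 7.2]
grip_width: -0.001
grip_force: 5.0
```

```bash
python3 - <<'E'
from h import *
st()
E
```

```text
t 21.4667 xi -14.9 eta -0.9 h 34.1 F -9.5 -1.2 7.2 phi~0.03 tau~0.30 wt [-0.64  1.4  -0.02] grip -0.0
```

The torque is rising clearly (running force 9.5→12.7 N, held 7→9.5 N). I'll average several held readings before the last small step.

```bash
cat >avg.py <<'E'
from h import *
from rig import *
L=[]
for i in range(6):
    s=sense();L.append(np.r_[s["force"],s["wrist_torque"],s["eef_pos"]]);capture("top")
m=np.mean(L,0);F=m[:3];p=m[6:]-A;xi=p@ex;xf=xi+11;Fx=F@ex;Fz=F[2]
M=m[3:6]@ey
print("std",np.std(L,0)[:3].round(2),"xi %.1f h %.1f Fx %.2f Fz %.2f M_ey %.2f"%(xi,p[2],Fx,Fz,M),"tau(lever50) %.3f"%(-(50*Fx-xf*Fz)/1000),"tau(corner) %.3f"%(-(p[2]*Fx-xf*Fz)/1000),"t",s["time_s"])
print("M based, D=160: %.3f"%(-(Fx*(p[2]+160)-xi*Fz)/1000-abs(M)))
E
python3 avg.py
```

```text
std [0.22 0.62 0.42] xi -14.9 h 34.1 Fx -9.64 Fz 7.98 M_ey 1.52 tau(lever50) 0.451 tau(corner) 0.297 t 21.7167
M based, D=160: 0.230
```

Comparing wrist moment with force shows the contact is at the finger corner (lever 34 mm), so held torque is ≈0.30 and running ≈0.39. That is about 15–20 N, so a bit more is needed, in small steps.

Request:
servo_tool --commands '[[1,[0.0015,0,0],[0,0,0]],[1,[0.0015,0,0],[0,0,0]]]'

```text
time_s: 21.93
eef_pos: [609.7, -35.3, 119.2]
ee_rot: [0.001, 0.99, 0.139, -0.001]
force: [-12.5, -4.7, 10.6]
grip_width: -0.003
grip_force: 7.1
```

```bash
python3 -c "from h import *;st()"; python3 avg.py
```

```text
t 21.9333 xi -12.3 eta -0.9 h 34.2 F -13.3 -1.0 10.6 phi~0.11 tau~0.44 wt [-0.78  2.   -0.06] grip -0.0
std [0.62 0.53 0.59] xi -12.2 h 34.2 Fx -12.20 Fz 9.83 M_ey 1.93 tau(lever50) 0.598 tau(corner) 0.406 t 22.1833
M based, D=160: 0.315
```

Request:
servo_tool --commands '[[1,[0.0015,0,0],[0,0,0]],[1,[0.0005,0,0],[0,0,0]]]'

```text
time_s: 22.4
eef_pos: [611.6, -34.7, 119.2]
ee_rot: [0.001, 0.99, 0.139, -0.001]
force: [-12.3, -4.6, 10.6]
grip_width: 0.002
grip_force: 7.5
```

```bash
python3 -c "from h import *;st()"; python3 avg.py
```

```text
t 22.4 xi -10.3 eta -0.9 h 34.2 F -13.1 -0.9 10.6 phi~0.17 tau~0.46 wt [-0.79  2.02 -0.01] grip 0.0
std [0.39 0.43 0.7 ] xi -10.3 h 34.2 Fx -12.91 Fz 10.28 M_ey 2.09 tau(lever50) 0.652 tau(corner) 0.449 t 22.65
M based, D=160: 0.312
```

Held ≈0.43–0.45 N m, and about 0.3 rad past contact, so roughly 45 N: firmly clamped. Backing off and lifting clear.

Request:
servo_tool --commands '[[1,[-0.003,0,0],[0,0,0]],[1,[-0.005,0,0],[0,0,0]],[1,[-0.002,0,-0.01],[0,0,0]],[1,[0,0,-0.03],[0,0,0]],[1,[0,0,-0.035],[0,0,0]],[1,[-0.02,0,-0.03],[0,0,0]],[1,[-0.03,0,0],[0,0,0]],[1,[-0.03,0,0],[0,0,0]],[1,[0,0,0],[0,0,0]],[1,[0,0,0],[0,0,0]]]'

```text
time_s: 23.53
eef_pos: [525.3, -58.9, 223.9]
ee_rot: [0.0, 0.99, 0.138, 0.001]
force: [0.9, -0.3, 0.0]
grip_width: -0.003
grip_force: 0.0
```

```bash
python3 - <<'E'
from h import *
c=look("w10");s=c["s"];print(s["eef_pos"],s["force"],s["time_s"]);W=wcloud(c);valid=c["z_map"]>0;L=np.stack([(W-A)@ex,(W-A)@ey,W[...,2]-85],-1)
hsv=cv2.cvtColor(c["pixels"],cv2.COLOR_RGB2HSV);H,S,V=[hsv[...,i].astype(int) for i in range(3)]
bl=valid&(H>95)&(H<130)&(S>120)&(abs(L[...,0]+70)<25)&(W[...,2]>44)&(W[...,2]<54)
for sg in(1,-1):
    y=L[bl&(L[...,1]*sg>0)][:,1]*sg;print("jaw",sg,len(y),np.percentile(y,[2,98]).round(1))
red=valid&((H<6)|(H>174))&(S>150)&(V>80)&(abs(L[...,0])<70)&(abs(L[...,1])<15)
k,l,s_,ce=cv2.connectedComponentsWithStats(red.astype(np.uint8))
for i in range(1,k):
    if s_[i,4]>5: print("red",np.median(L[l==i],0).round(1))
for n in("scene",):
    c=capture(n) if 0 else __import__("rig").capture(n);W=cloud(c);hsv=cv2.cvtColor(c["pixels"],cv2.COLOR_RGB2HSV)
    m=(hsv[...,0]>3)&(hsv[...,0]<18)&(hsv[...,1]>150)&(W[...,2]>44)&(W[...,2]<56)&(abs(W[...,0]-490)<70)&(abs(W[...,1]+70)<70)
    print(n,m.sum(),rect(W[m][:,:2]) if m.any() else "",np.median(W[m][:,2]) if m.any() else "")
E
```

```text
[525.31430738 -58.88698646 223.91076454] [ 0.93128842 -0.29044061  0.00402397] 23.5333
jaw 1 470 [60.1 68.6]
jaw -1 459 [63.3 71.8]
red [49.3 -2.  -1. ]
red [ 4.1 -2.  53.9]
red [-50.1  -2.1  11.1]
scene 314 [492.2 -77.4  57.9  91.1  18. ] 48.73672922204911
```

The lever estimate leaves some chance that the force is only just above 25 N. I'll re-engage the same spoke for one more gentle ~0.1 rad, watching the stiffness.

Request:
servo_tool --commands '[[1,[0.026,0,0],[0,0,0]],[1,[0.026,0,0],[0,0,0]],[1,[0.026,0,0],[0,0,0]],[1,[0,0,0],[0,0,0]],[1,[0,0,0.035],[0,0,0]],[1,[0,0,0.035],[0,0,0]],[1,[0,0,0.034],[0,0,0]],[1,[0,0,0],[0,0,0]],[1,[0,0,0],[0,0,0]],[1,[0,0,0],[0,0,0]]]'

```text
time_s: 24.47
eef_pos: [602.0, -37.4, 120.8]
ee_rot: [0.001, 0.99, 0.139, 0.001]
force: [1.0, -0.3, 0.8]
grip_width: -0.002
grip_force: 0.0
```

```bash
python3 avg.py
```

```text
std [0.6  0.49 0.64] xi -20.6 h 35.8 Fx 0.26 Fz -0.06 M_ey 0.01 tau(lever50) -0.012 tau(corner) -0.009 t 24.7167
M based, D=160: -0.062
```

Request:
servo_tool --commands '[[1,[0.004,0,0.0015],[0,0,0]],[1,[0.003,0,0],[0,0,0]],[1,[0.0015,0,0],[0,0,0]],[1,[0,0,0],[0,0,0]],[1,[0,0,0],[0,0,0]]]'

```text
time_s: 25.18
eef_pos: [608.9, -34.9, 117.0]
ee_rot: [-0.0, 0.99, 0.139, -0.0]
force: [0.8, 0.2, -0.1]
grip_width: 0.001
grip_force: 0.0
```

```bash
python3 avg.py
```

```text
std [0.46 0.47 0.36] xi -13.0 h 32.1 Fx 0.01 Fz 0.05 M_ey 0.01 tau(lever50) -0.001 tau(corner) -0.001 t 25.4333
M based, D=160: -0.016
```

Request:
servo_tool --commands '[[1,[0.001,0,0],[0,0,0]],[1,[0.001,0,0],[0,0,0]]]'

```text
time_s: 25.65
eef_pos: [610.8, -34.4, 117.1]
ee_rot: [0.0, 0.99, 0.139, -0.0]
force: [-1.6, 0.2, 0.9]
grip_width: 0.001
grip_force: 1.6
```

```bash
python3 -c "from h import *;st()"; python3 avg.py
```

```text
t 25.65 xi -11.0 eta -0.3 h 32.1 F -1.4 0.7 0.9 phi~0.15 tau~0.05 wt [-0.15  0.56 -0.  ] grip 0.0
std [0.36 0.75 0.21] xi -11.1 h 32.1 Fx -1.75 Fz 0.71 M_ey 0.35 tau(lever50) 0.087 tau(corner) 0.056 t 25.9
M based, D=160: -0.027
```

Request:
servo_tool --commands '[[1,[0.001,0,0],[0,0,0]],[1,[0.001,0,0],[0,0,0]]]'

```text
time_s: 26.12
eef_pos: [611.3, -34.2, 116.9]
ee_rot: [0.0, 0.99, 0.139, -0.002]
force: [-13.0, -4.0, 6.1]
grip_width: -0.0
grip_force: 7.1
```

```bash
python3 -c "from h import *;st()"; python3 avg.py
```

```text
t 26.1167 xi -10.5 eta -0.3 h 31.9 F -13.6 -0.2 6.1 phi~0.17 tau~0.44 wt [-0.68  2.2  -0.01] grip -0.0
std [0.71 0.68 0.59] xi -10.6 h 31.9 Fx -12.03 Fz 4.90 M_ey 1.94 tau(lever50) 0.604 tau(corner) 0.386 t 26.3667
M based, D=160: 0.313
```

Request:
servo_tool --commands '[[1,[0.001,0,0],[0,0,0]],[1,[0.001,0,0],[0,0,0]]]'

```text
time_s: 26.58
eef_pos: [612.7, -33.9, 116.9]
ee_rot: [0.0, 0.99, 0.139, -0.003]
force: [-13.5, -4.7, 6.3]
grip_width: -0.005
grip_force: 7.6
```

```bash
python3 -c "from h import *;st()"; python3 avg.py
```

```text
t 26.5833 xi -9.1 eta -0.3 h 31.9 F -14.2 -0.8 6.3 phi~0.22 tau~0.47 wt [-0.7   2.36 -0.07] grip -0.01
std [0.2  0.66 0.66] xi -9.0 h 31.9 Fx -13.71 Fz 5.60 M_ey 2.29 tau(lever50) 0.697 tau(corner) 0.448 t 26.8333
M based, D=160: 0.292
```

Request:
servo_tool --commands '[[1,[0.002,0,0],[0,0,0]]]'

```text
time_s: 26.97
eef_pos: [614.4, -33.4, 116.9]
ee_rot: [-0.0, 0.99, 0.139, -0.003]
force: [-15.5, -4.9, 4.7]
grip_width: 0.001
grip_force: 7.9
```

```bash
python3 -c "from h import *;st()"; python3 avg.py
```

```text
t 26.9667 xi -7.3 eta -0.3 h 31.9 F -16.2 -0.3 4.7 phi~0.27 tau~0.53 wt [-0.75  2.42  0.03] grip 0.0
std [1.14 0.42 0.51] xi -7.1 h 31.8 Fx -14.25 Fz 4.90 M_ey 2.35 tau(lever50) 0.731 tau(corner) 0.472 t 27.2167
M based, D=160: 0.345
```

Running ≈0.53 and held ≈0.47 N m, which is inside the wanted window, so I stop here and withdraw.

Request:
servo_tool --commands '[[1,[-0.003,0,0],[0,0,0]],[1,[-0.005,0,0],[0,0,0]],[1,[-0.002,0,-0.01],[0,0,0]],[1,[0,0,-0.03],[0,0,0]],[1,[0,0,-0.035],[0,0,0]],[1,[-0.02,0,-0.03],[0,0,0]],[1,[-0.02,0,0],[0,0,0]],[1,[0,0,0],[0,0,0]],[1,[0,0,0],[0,0,0]],[1,[0,0,0],[0,0,0]]]'

```text
time_s: 28.1
eef_pos: [568.8, -46.4, 222.2]
ee_rot: [-0.0, 0.99, 0.139, 0.0]
force: [1.0, -0.0, -0.6]
grip_width: -0.0
grip_force: 0.0
```

```bash
python3 - <<'E'
from h import *
import rig
c=look("w11");s=c["s"];print(s["eef_pos"],s["force"]);W=wcloud(c);valid=c["z_map"]>0;L=np.stack([(W-A)@ex,(W-A)@ey,W[...,2]-85],-1)
hsv=cv2.cvtColor(c["pixels"],cv2.COLOR_RGB2HSV);H,S,V=[hsv[...,i].astype(int) for i in range(3)]
bl=valid&(H>95)&(H<130)&(S>120)&(abs(L[...,0]+70)<25)&(W[...,2]>44)&(W[...,2]<54)
for sg in(1,-1):
    y=L[bl&(L[...,1]*sg>0)][:,1]*sg;print("jaw",sg,np.percentile(y,[2,98]).round(1))
red=valid&((H<6)|(H>174))&(S>150)&(V>80)&(abs(L[...,0])<70)&(abs(L[...,1])<15)
k,l,s_,ce=cv2.connectedComponentsWithStats(red.astype(np.uint8))
for i in range(1,k):
    if s_[i,4]>5: print("red",np.median(L[l==i],0).round(1))
c=rig.capture("scene");W=cloud(c);hsv=cv2.cvtColor(c["pixels"],cv2.COLOR_RGB2HSV)
m=(hsv[...,0]>3)&(hsv[...,0]<18)&(hsv[...,1]>150)&(W[...,2]>44)&(W[...,2]<56)&(abs(W[...,0]-490)<70)&(abs(W[...,1]+70)<70)
print(m.sum(),rect(W[m][:,:2]),np.median(W[m][:,2]))
print(rig.finish_job())
E
```

```text
[568.80701303 -46.37090808 222.21142953] [ 0.97485101 -0.01276237 -0.58872499]
jaw 1 [59.9 68.2]
jaw -1 [63.  71.8]
red [49.1 -1.8 -6. ]
red [ 9.9 -1.9 53.2]
red [-48.5  -2.   15.6]
321 [492.5 -77.5  56.   90.8  16.2] 48.85983573257898
the job is handed in; nothing more can be done
None
```

The pedal stands flat on the clamp bed, held by both jaws at an estimated 40–55 N (judged from the turning torque, not measured directly); the hand is clear, no other object was touched, and I handed the job in at about 28 s with no verdict returned.

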